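Hang the charged radio on the rack and tug it to be sure

TASK

Lift the olive two-way radio out of its charger and hang it on the free hanger of the rack: slide the stud on its back down the slot, without forcing it, until it stands fully home on the blue shoe at the slot's foot, and ease off and let it just rest there for a second. Then, still holding the radio, tug it down gently, with about a kilogram's pull and never more than one and a half, keep that pull on for a second to feel that it holds, and let go. Leave the other radio hanging and everything else on the bench where it is.

Things in the scene. Friction and masses are not known exactly. Their poses are not given: they have to be found in the camera images.
- radio: Two-way radio to hang: olive upper part, black battery at its foot. Body 34 (x) x 54 (y) x 120 mm (z), 0.2 to 0.4 kg; smooth side faces, 54 mm apart, free of the charger from 35 mm above its foot to the top. Origin: centre of the underside; z up, front (speaker, display) to -x, back with the steel stud to +x. Two knobs and a socket stand up to 12 mm above the top.
- radio_stud (a point): Mid-point of the stud's neck on the back of the radio, 20 mm behind the radio's axis (+x of the radio) and 88 mm above its underside. Steel stud pointing +x: neck 10 mm diameter and 6 mm long, then a head 18 mm diameter and 4 mm thick.
- charger: Fixed black drop-in charger, 62 x 82 mm, 45 mm high, with a low foot to its -x; the radio stands in its pocket on a floor 12 mm up, walls to 45 mm, about 2 mm play all round. Origin: centre of the underside.
- hanger: The free hanger: upright aluminium plate 50 mm wide, 3 mm thick, on the rack's cross bar. Origin: bottom edge, mid-thickness, 70 mm above the bench; x through the plate to the back, z up. Slot 12 mm wide, straight from 74 mm above the origin down, with a mouth above it flared to 24 mm, tips at 88 mm. Foot of the slot: a blue nylon shoe, clamped firm, its top 46 to 54 mm above the origin.
- hanger_slot (a point): Fixed point in the middle of the slot and of the plate's thickness, 55 mm above the hanger's origin. Fully home, the stud's neck stands on the shoe, its mid-point 4 mm below to 4 mm above this point as the shoe happens to be clamped (not measured: find it by feel), radio in front (-x) of the plate and turned as the hanger is, plate between its back and the stud's head.
- hanger_leaf (a joint): Sprung brass leaf behind the free hanger's slot, rad: 0 with the slot empty, 0.02 to 0.15 while a stud's head is in. It presses the head towards the plate with 3 to 7 N over the last 20 mm of travel, so the stud rubs with 1 to 5 N on its way down and may stay hung up short of the shoe. The stud has about 1 mm play to each side in the slot and 1.5 mm along x.
- rack: Fixed steel rack: foot plate 120 x 290 mm, two posts and a dark cross bar from 70 to 105 mm above the bench carrying two equal hangers 140 mm apart. Origin: underside of the foot, below the hanger plates, midway between the hangers; turned as they are.
- radio_b: The other radio, same size, black with a grey battery, already hanging on the second hanger; stays there. Origin and axes as for the first radio.
- multimeter: Blue multimeter lying on the bench, 150 x 78 mm, 41 mm high; leave alone. Origin: centre of the underside.
- battery: Spare battery lying flat, 78 x 54 x 22 mm, black with an orange label; leave alone. Origin: centre of the underside.
- antenna: Black rubber antenna lying on the bench, about 155 mm long, 14 mm thick, along its x; leave alone. Origin: near its middle, on the bench.
- screwdriver: Red-handled screwdriver lying on the bench; leave alone. Origin: under its middle.
- mug: White mug, 80 mm diameter, 92 mm high; leave alone. Origin: centre of the underside.
- parts_tray: Yellow tray 120 x 90 x 28 mm with small parts; leave alone. Origin: centre of the underside.

How it is judged (in metres and radians):
On the way, in this order (a step that is already met when the one before it is completed fails the run):
1. the radio is lifted clear of the charger (z of radio in the frame of charger above 0.06 m and contact force between radio and the fingers above 2 N), for 0.1 s.
2. the stud is fully home on the shoe of the free hanger, the radio still held and eased off (under 5 N on the shoe) (distance between radio_stud and hanger_shoe_c0 below 0.0108 m and horizontal distance between radio_stud and hanger_slot below 0.004 m and angle between radio's own z axis and vertical below 0.15 rad and contact force between radio and the fingers above 2 N and contact force between radio and hanger_shoe_c0 below 5 N), for 0.8 s.
3. the radio, still held and home, is tugged down: 6 N or more on the shoe for 0.5 s (distance between radio_stud and hanger_shoe_c0 below 0.0115 m and horizontal distance between radio_stud and hanger_slot below 0.004 m and angle between radio's own z axis and vertical below 0.15 rad and contact force between radio and the fingers above 2 N and contact force between radio and hanger_shoe_c0 above 6 N), for 0.5 s.
At the end, for the whole second after the job is handed in: The olive radio hangs by itself at rest on the free hanger, its stud home on the shoe (within about 1 mm of touching, within 4 mm of the slot's middle), upright within 0.15 rad and let go; the other radio still hangs on its hanger and everything else is where it was (distance between radio_stud and hanger_shoe_c0 below 0.0115 m and horizontal distance between radio_stud and hanger_slot below 0.004 m and angle between each of radio, radio_b's own z axis and vertical below 0.15 rad and linear speed of radio below 0.02 m/s and contact force between radio and the fingers below 0.1 N and z of radio_b in the frame of rack above 0.03 m).
It fails at once if the stud is forced: over 19 N on the shoe, or over 50 N in all on the hanger (contact force between radio and hanger_shoe_c0 above 19 N or contact force between radio and hanger above 50 N).
It fails at once if the other radio is knocked (moved more than 12 mm) (distance of radio_b from where it was at the start of the episode above 0.012 m).
It fails at once if something else on the bench is moved more than 20 mm (distance of any of multimeter, battery, antenna, screwdriver, mug, parts_tray from where it was at the start of the episode above 0.02 m).
It also fails if it takes over 72 s, if anything falls off the work surface, if the arm or the gripper's body presses on something with over 40 N, if the wrist force passes 120 N, or if a joint passes its speed limit or range.

ROBOT

A 6-joint arm with a two-finger parallel gripper is mounted at the origin on the work surface. World frame = base frame: x ahead of the robot, y to its left, z up, the work surface at z = 0. Lengths are in m, angles in degrees, forces in N, time in s.
With the tool pointing down it reaches from about 0.3 to 0.85 m from the base axis. Payload 4.2 kg.
Tool frame: the origin (TCP) lies at the very end of the fingers, on their centre line; the grasp point (between the pads) lies 19 mm behind it; z points along the fingers, y is the direction in which the jaws open and shut (so a half turn about z gives the same grasp; the last joint's range is limited). The gripper opens to 91 mm and grips with 3 to 60 N. Pads are 32 mm wide; open, the fingers measure 118 mm over their backs; the gripper's body (76 mm by 178 mm) begins 60 mm behind the grasp point.
Start: joints at [67.38, 18.312, 89.639, -0, 72.044, -1.146], TCP at [0.211, 0.535, 0.214] pointing down, gripper open.
Joint ranges: [-177.97, 177.97], [-48.28, 115.42], [12.27, 149.76], [-77.06, 257.06], [2.81, 150.46], [-146.56, 146.56]. Speed limits (degrees/s): [147.25, 147.25, 180, 180, 180, 180].

INTERFACE

Orientations are given as a 3x3 rotation matrix whose columns are the frame's x, y, z axes.
In Python, from rig import env gives the robot as it stands. The module is installed in compiled form; this text tells all that it offers.
- The arm moves only by the tool jog_arm, never from a script. Its argument "plan" is a list of rows, each an object of numbers: "dx", "dy", "dz": the shift along the world's x, y, z in cm; "wx", "wy", "wz": the turn, a rotation vector about the world's x, y, z in degrees. In form: [{"dx": .., "dy": .., "dz": .., "wx": .., "wy": .., "wz": ..}, ...]. A call has 1 to 10 rows; each row shifts and turns the commanded pose from where the row before left it; what a row does not reach is not made up. A row lasts 1/8 s, in which the tool goes at most 62.5 mm and 10.7 degrees, less where a joint would pass 70% of its speed; a pose out of reach is approached as far as the arm can. A call with a gripper value outside its range is refused whole. "hand" is the closure, from -1 (fully open) to 1 (shut), set as the call begins (left out, the last holds). The fingers move at their own pace and stop on an object; "newtons" is the grip in N (left out, the last holds). Time passes only in rows, so rows that do not move let the fingers close. It gives the time, the measured TCP pose, the force and the opening at its end, in the units of the state.
- env.read_state(): the state, without advancing time (a new reading comes with each control period).
- env.get_image(name): name is "side" or "top"; returns a dict with "color" (420x560x3 uint8, blue, green, red), "fx", "fy", "cx", "cy" (pixels), "eye" and "rotation" of the camera in the world. Camera axes: x right, y down, z forward; pixel columns grow to the right and rows downward; lengths in m; the calibration is good to about 2 mm. A picture is of the moment at which its call begins. There is no depth.
- env.job_done(): hands the job in, once; it reports no verdict.
The state is a dict: "time": time; "q": joint angles; "qd": joint speeds; "tau": joint torques, N m; "tool_pos": TCP position; "tool_rot": TCP orientation; "wrist_force": force on the tool from outside, world axes, zero at the start; "ft_torque": the same for the moment, N m; "grip_width": opening from 0.0 (shut) to 1.0 (fully open).
Only numpy, scipy, OpenCV 4.12 (cv2) and the standard library are available. Lean on these libraries where they do the work, as an engineer would, in place of code of your own. Each camera call takes 0.05 s, during which the arm holds its last target.

## Working session

There is one attempt and no reset: what is moved stays moved. The work goes in short steps, Python scripts to look and compute and a tool call to move; the robot and the scene stay as the last step left them, time stands still between calls to the robot, and variables do not carry over. Pictures are saved under pics/ and viewed, and the job is handed in when it is done.

Besides the shell and the picture viewer there is one more tool, called after "Emit:" as name(argument=value, ...) on one line, values as JSON. jog_arm: Moves the arm, as the interface text tells. Its arguments: {"type":"object","properties":{"plan":{"type":"array"},"hand":{"type":"number"},"newtons":{"type":"number"}},"required":["plan"]}

```bash
mkdir -p pics
python3 - <<'E'
from rig import env
import cv2
s=env.read_state()
print({k:(v if not hasattr(v,'tolist') else v.tolist()) for k,v in s.items()})
for n in("side","top"):
    d=env.get_image(n); cv2.imwrite(f"pics/{n}0.png",d["color"])
    print(n,d["fx"],d["fy"],d["cx"],d["cy"],d["eye"],d["rotation"])
E
```

```text
{'time': 0.0, 'q': [67.38047376076487, 18.352389863452814, 89.7077125459529, -0.00054104094662939, 72.04353675241242, -1.1477112010865147], 'qd': [-0.02653981923552561, 0.023673220451766744, -0.052436636826316996, 0.05779149184711712, -0.018353981110852062, 0.04509630889251978], 'tau': [0.001987953219213523, -41.248018741607666, -23.198007345199585, 0.0728950509801507, 0.04595464328303933, -0.00013551818483392708], 'tool_pos': [0.21029580371432896, 0.5346109174038789, 0.2131039264497335], 'tool_rot': [[-0.9305988040551609, 0.3660401526642233, -0.0006874071983406527], [0.36604079710908827, 0.930597300331624, -0.001673160851996532], [2.725522930771581e-05, -0.0018086605666790697, -0.9999983640007154]], 'wrist_force': [-0.7631143207185102, -0.9201259684028834, 0.5021109854488061], 'ft_torque': [-0.024248113704440275, 0.027881428270728963, 0.032551406017845425], 'grip_width': 0.9994942736502067}
side 397.2031032414173 397.2031032414173 278.5375518421028 217.2343441566926 [0.32327313 0.58527563 0.56108985] [[-0.93720966 -0.18451339  0.29596092]
 [-0.34876452  0.49298574 -0.79707488]
 [ 0.00116647 -0.85024695 -0.52638272]]
top 529.42511035704 529.42511035704 289.85049665545955 213.12563781012855 [ 0.3802592  -0.11950204  1.39375789] [[ 0.00720921 -0.98698429  0.16065502]
 [-0.99994251 -0.00584004  0.008993  ]
 [-0.00793772 -0.16071061 -0.98696965]]
```

View pics/side0.png

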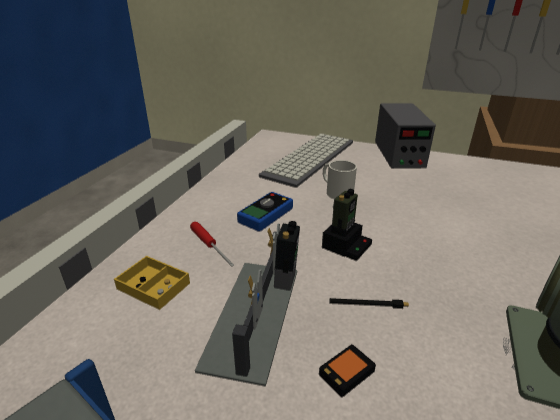

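View pics/top0.png

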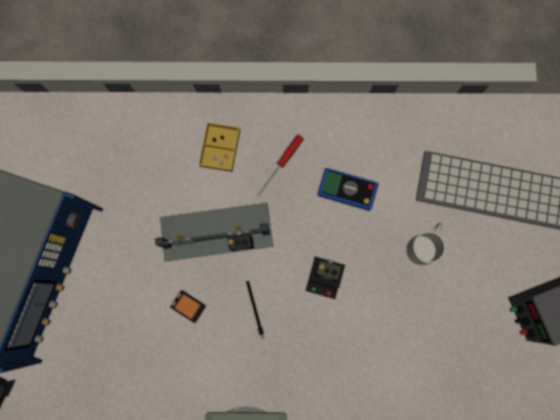

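The side view shows the radio in the charger near (345,215), the rack near (255,310) and the free hanger at about (258,295). In the top view the charger is at (326,277), the rack plate at (216,232) and the hanging radio at (240,240).

```bash
cat > h.py <<'E'
import numpy as np, cv2
from rig import env
def cam(n):
    return env.get_image(n)
def proj(d,p):
    c=np.asarray(d["rotation"]).T@(np.asarray(p,float)-np.asarray(d["eye"]))
    return np.array([d["fx"]*c[0]/c[2]+d["cx"],d["fy"]*c[1]/c[2]+d["cy"]])
def ray(d,uv):
    v=np.array([(uv[0]-d["cx"])/d["fx"],(uv[1]-d["cy"])/d["fy"],1.])
    v=np.asarray(d["rotation"])@v; return np.asarray(d["eye"]),v/np.linalg.norm(v)
def onz(d,uv,z):
    e,v=ray(d,uv); return e+v*(z-e[2])/v[2]
def tri(d1,u1,d2,u2):
    e1,v1=ray(d1,u1);e2,v2=ray(d2,u2)
    A=np.stack([v1,-v2],1); t=np.linalg.lstsq(A,e2-e1,rcond=None)[0]
    a=e1+v1*t[0];b=e2+v2*t[1]; return (a+b)/2,np.linalg.norm(a-b)
E
python3 - <<'E'
from h import *
s=cam("side");t=cam("top")
def crop(d,x,y,w,h,k,f):
    c=cv2.resize(d["color"][y:y+h,x:x+w],None,fx=k,fy=k,interpolation=cv2.INTER_CUBIC)
    c=cv2.convertScaleAbs(c,alpha=1.6,beta=10)
    for i in range(0,w,10):
        cv2.line(c,(i*k,0),(i*k,8 if i%50 else 20),(0,0,255),1)
        if i%20==0: cv2.putText(c,str(x+i),(i*k,20),0,.35,(0,0,255))
    for i in range(0,h,10):
        cv2.line(c,(0,i*k),(8,i*k),(0,0,255),1)
        if i%20==0: cv2.putText(c,str(y+i),(8,i*k+4),0,.35,(0,0,255))
    cv2.imwrite("pics/"+f,c)
crop(s,195,215,125,165,4,"s_rack.png") if False else crop(s,200,215,110,150,4,"s_rack.png")
crop(s,315,180,70,85,7,"s_ch.png")
crop(t,150,195,130,75,6,"t_rack.png")
crop(t,295,245,60,60,10,"t_ch.png")
E
```

```text
(no output)
```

View pics/s_rack.png

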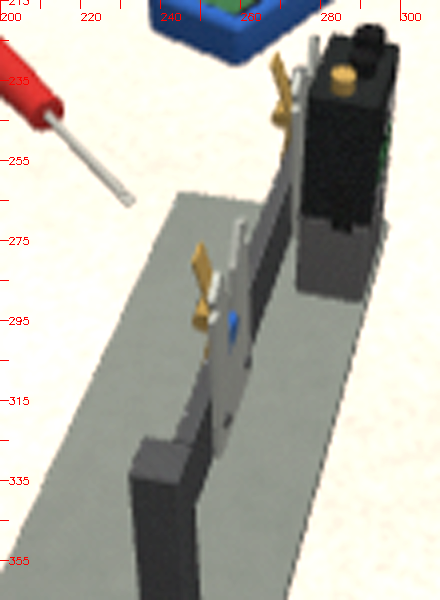

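View pics/s_ch.png

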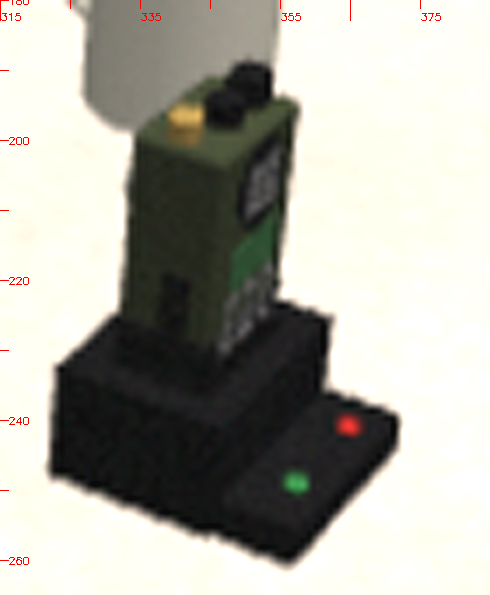

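View pics/t_rack.png

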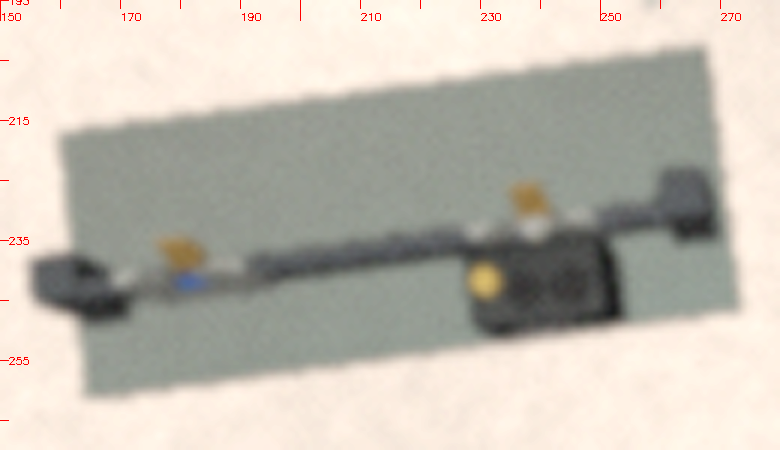

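View pics/t_ch.png

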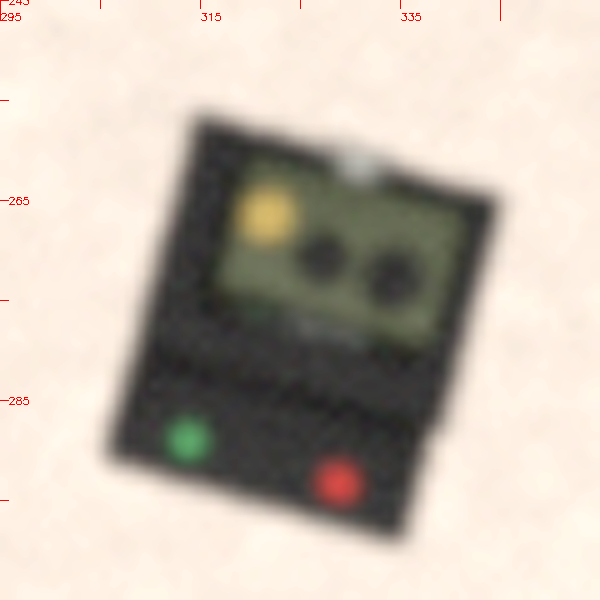

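Run:
```python
from h import *
s=cam("side");t=cam("top")
img=cv2.resize(t["color"],None,fx=8,fy=8,interpolation=cv2.INTER_CUBIC)
hsv=cv2.cvtColor(img,cv2.COLOR_BGR2HSV)
def up(p): return (np.array(p)+.5)/8-.5
# foot plate: greenish grey
x0,y0,x1,y1=[8*v for v in(150,195,282,270)]
g=img[y0:y1,x0:x1].astype(int)
gray=g.sum(2)/3
m=((gray<175)).astype(np.uint8)  
print("bg",img[8*200,8*155],"foot",img[8*225,8*200], "olive",img[8*270,8*322])
m=((g[:,:,2]<(img[8*200,8*155][2]+img[8*225,8*200][2])/2)).astype(np.uint8)
m=cv2.morphologyEx(m,cv2.MORPH_OPEN,np.ones((25,25)))
c=max(cv2.findContours(m,0,1)[0],key=cv2.contourArea)
# drop post parts: use hull approx
h=cv2.approxPolyDP(cv2.convexHull(c),20,True)[:,0]
for p in h:
    uv=up(p+[x0,y0]); print("foot",uv,onz(t,uv,0.006))
# radio top
x0,y0,x1,y1=[8*v for v in(295,245,355,300)]
g=hsv[y0:y1,x0:x1]
m=cv2.inRange(g,(25,50,45),(50,255,200))
m=cv2.morphologyEx(m,cv2.MORPH_CLOSE,np.ones((60,60)));m=cv2.morphologyEx(m,cv2.MORPH_OPEN,np.ones((30,30)))
c=max(cv2.findContours(m,0,1)[0],key=cv2.contourArea)
b=cv2.boxPoints(cv2.minAreaRect(c)); P=[]
for p in b:
    uv=up(p+[x0,y0]); q=onz(t,uv,.132);P.append(q); print("radio",uv,q)
P=np.array(P);print(P.mean(0),np.linalg.norm(P[1]-P[0]),np.linalg.norm(P[2]-P[1]))
for a in range(2):
    d=P[a+1]-P[a];print(np.degrees(np.arctan2(d[1],d[0])))
cv2.imwrite("pics/m1.png",m*255 if m.max()<2 else m)
# lamp dots, charger corners z .045
for uv in[(314.5,256.7),(344.5,264.5)]: print("ch back",onz(t,uv,.045))
for a,z in [((170.5,241),.158),((188.5,239.3),.158),((229.5,233.5),.158),((247,231),.158)]: print("tip",onz(t,a,z))
print("shoe top view",onz(t,(181,242),.12),"tri",tri(t,(181,242),s,(256.5,296.5)))
print("tips tri",tri(t,(170.5,241),s,(253,283)),tri(t,(188.5,239.3),s,(258.5,270)))
```

```text
bg [136 144 154] foot [86 92 88] olive [49 70 71]
foot [267.3125 203.1875] [ 0.63263    -0.04660089  0.006     ]
foot [271.8125 246.4375] [ 0.51712268 -0.06006289  0.006     ]
foot [165.4375 260.8125] [0.47752683 0.21848939 0.006     ]
foot [154.4375 243.4375] [0.52306635 0.24960825 0.006     ]
foot [160.4375 216.8125] [0.59418875 0.23706549 0.006     ]
radio [315.73597336 273.28543091] [ 0.44155691 -0.17039466  0.132     ]
radio [319.75134659 259.94865799] [ 0.47319006 -0.17996553  0.132     ]
radio [341.55207443 266.51231766] [ 0.45796992 -0.23166622  0.132     ]
radio [337.5367012  279.84909058] [ 0.42646978 -0.2219128   0.132     ]
[ 0.44979667 -0.2009848   0.132     ] 0.03304932375409417 0.05389447335561234
-16.83361051306063
-106.40387809068469
ch back [ 0.48777101 -0.17078512  0.045     ]
ch back [ 0.46847182 -0.24692232  0.045     ]
tip [0.51341207 0.17164839 0.158     ]
tip [0.51769241 0.12945226 0.158     ]
tip [0.53201268 0.03337732 0.158     ]
tip [ 0.5381929  -0.00769672  0.158     ]
shoe top view [0.51523742 0.15503745 0.12      ] tri (array([0.51747432, 0.15555541, 0.12104678]), np.float64(0.004860854686514951))
tips tri (array([0.51521592, 0.17129901, 0.16276873]), np.float64(0.004814979256276372)) (array([0.52178177, 0.13128669, 0.15487567]), np.float64(0.0077566506581813926))
```

Measurements so far:
- **Radio:** centre (0.450, -0.201), yaw about -16°. The top measured 33 x 54 mm, which fits, and the charger edge agrees.
- **Hangers:** the tips are 139 mm apart, against 140 given, and the rack yaw is about +8°.
- **Free slot:** about (0.5155, 0.151).

Next I move over the radio.

Emit:
jog_arm(plan=[{"dx": 1.6, "dy": -4.9, "dz": 0.6, "wz": 0.5}, {"dx": 1.6, "dy": -4.9, "dz": 0.6, "wz": 0.5}, {"dx": 1.6, "dy": -4.9, "dz": 0.6, "wz": 0.5}, {"dx": 1.6, "dy": -4.9, "dz": 0.6, "wz": 0.5}, {"dx": 1.6, "dy": -4.9, "dz": 0.6, "wz": 0.5}, {"dx": 1.6, "dy": -4.9, "wz": 0.5}, {"dx": 1.6, "dy": -4.9, "wz": 0.5}, {"dx": 1.6, "dy": -4.9, "wz": 0.5}, {"dx": 1.6, "dy": -4.9, "wz": 0.5}, {"dx": 1.6, "dy": -4.9, "wz": 0.5}], hand=-1)

```text
invalid input at $.plan[0]: expected keys dx, dy, dz, wx, wy, wz
```

Emit:
jog_arm(plan=[{"dx": 1.6, "dy": -4.9, "wz": 0.5}, {"dx": 1.6, "dy": -4.9}, {"dx": 1.6, "dy": -4.9}, {"dx": 1.6, "dy": -4.9}, {"dx": 1.6, "dy": -4.9}, {}, {}])

```text
invalid input at $.plan[0]: expected keys dx, dy, dz, wx, wy, wz
```

```bash
cat > st.py <<'E'
from h import *
s=env.read_state()
R=np.array(s["tool_rot"]);y=R[:,1]
print("t",round(s["time"],2),"pos",np.round(s["tool_pos"],4),"yaw y",np.degrees(np.arctan2(y[1],y[0])).round(2),"zax",R[:,2].round(3),"F",np.round(s["wrist_force"],2),"M",np.round(s["ft_torque"],2),"g",round(s["grip_width"]*91,1),"q6",round(s["q"][5],1))
E
python3 st.py
python3 - <<'E'
from h import *
for n in("side","top"):
    d=cam(n); cv2.imwrite(f"pics/{n}1.png",cv2.resize(d["color"],None,fx=1.4,fy=1.4))
E
```

```text
t 0.3 pos [0.2105 0.535  0.2137] yaw y 68.52 zax [-0. -0. -1.] F [-0.41  0.29  0.31] M [-0.03  0.04 -0.  ] g 90.9 q6 -1.1
```

View pics/side1.png

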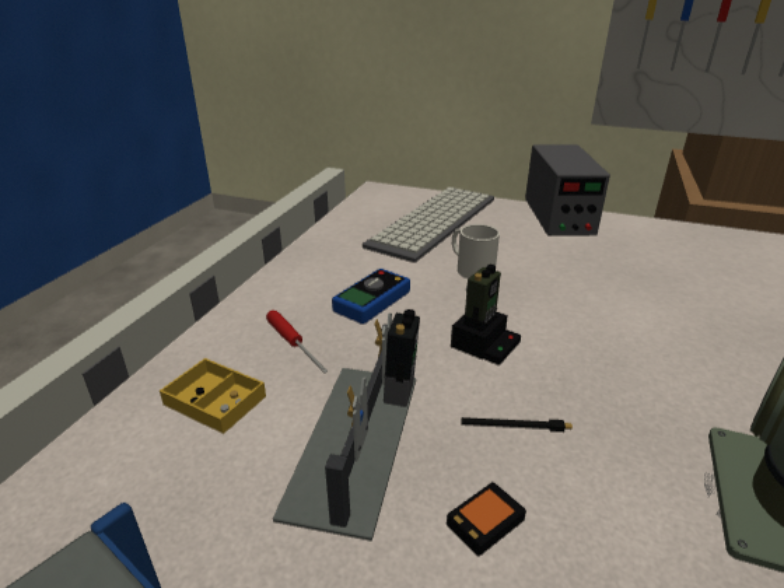

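The moves were refused because every row needs all six keys. The scene is unchanged in the picture, with the radio at about (483,300) and the free hanger at (360,420) in the 1.4x image.

Emit:
jog_arm(plan=[{"dx": 1.6, "dy": -4.9, "dz": 0.6, "wx": 0, "wy": 0, "wz": 0.5}, {"dx": 1.6, "dy": -4.9, "dz": 0.6, "wx": 0, "wy": 0, "wz": 0.5}, {"dx": 1.6, "dy": -4.9, "dz": 0.6, "wx": 0, "wy": 0, "wz": 0.5}, {"dx": 1.6, "dy": -4.9, "dz": 0.6, "wx": 0, "wy": 0, "wz": 0.5}, {"dx": 1.6, "dy": -4.9, "dz": 0.6, "wx": 0, "wy": 0, "wz": 0.5}, {"dx": 1.6, "dy": -4.9, "dz": 0, "wx": 0, "wy": 0, "wz": 0.5}, {"dx": 1.6, "dy": -4.9, "dz": 0, "wx": 0, "wy": 0, "wz": 0.5}, {"dx": 1.6, "dy": -4.9, "dz": 0, "wx": 0, "wy": 0, "wz": 0.5}, {"dx": 1.6, "dy": -4.9, "dz": 0, "wx": 0, "wy": 0, "wz": 0.5}, {"dx": 1.6, "dy": -4.9, "dz": 0, "wx": 0, "wy": 0, "wz": 0.5}], hand=-1)

```text
time: 1.65
tool_pos: [0.3708, 0.0435, 0.2443]
tool_rot: [[-0.959, 0.283, 0.001], [0.283, 0.959, 0.0], [-0.001, 0.001, -1.0]]
wrist_force: [1.4, 0.2, 0.3]
grip_width: 1.0
```

Emit:
jog_arm(plan=[{"dx": 1.6, "dy": -4.9, "dz": 0, "wx": 0, "wy": 0, "wz": 0.5}, {"dx": 1.6, "dy": -4.9, "dz": 0, "wx": 0, "wy": 0, "wz": 0}, {"dx": 1.6, "dy": -4.9, "dz": 0, "wx": 0, "wy": 0, "wz": 0}, {"dx": 1.6, "dy": -4.9, "dz": 0, "wx": 0, "wy": 0, "wz": 0}, {"dx": 1.6, "dy": -4.9, "dz": 0, "wx": 0, "wy": 0, "wz": 0}, {"dx": 0, "dy": 0, "dz": 0, "wx": 0, "wy": 0, "wz": 0}, {"dx": 0, "dy": 0, "dz": 0, "wx": 0, "wy": 0, "wz": 0}])

```text
time: 2.52
tool_pos: [0.45, -0.1994, 0.2437]
tool_rot: [[-0.961, 0.276, -0.001], [0.276, 0.961, 0.001], [0.001, 0.001, -1.0]]
wrist_force: [-0.6, -0.2, 0.1]
grip_width: 1.003
```

```bash
python3 st.py
python3 - <<'E'
from h import *
for n in("side","top"):
    d=cam(n); cv2.imwrite(f"pics/{n}2.png",cv2.resize(d["color"],None,fx=1.4,fy=1.4))
E
```

```text
t 2.52 pos [ 0.45   -0.1994  0.2437] yaw y 74.0 zax [-0.001  0.001 -1.   ] F [-0.57 -0.22  0.08] M [ 0.02  0.01 -0.05] g 91.3 q6 -99.3
```

View pics/side2.png

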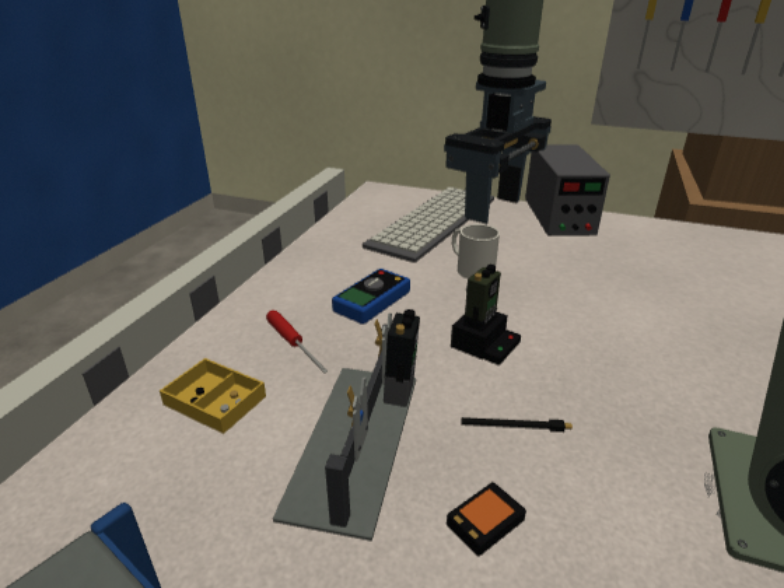

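The gripper is above the radio, with its fingers at about (490,190) in the side view. Now I descend.

Emit:
jog_arm(plan=[{"dx": 0, "dy": -0.16, "dz": -3, "wx": 0, "wy": 0, "wz": 0}, {"dx": 0, "dy": 0, "dz": -3, "wx": 0, "wy": 0, "wz": 0}, {"dx": 0, "dy": 0, "dz": -3, "wx": 0, "wy": 0, "wz": 0}, {"dx": 0, "dy": 0, "dz": -3, "wx": 0, "wy": 0, "wz": 0}, {"dx": 0, "dy": 0, "dz": -2.5, "wx": 0, "wy": 0, "wz": 0}, {"dx": 0, "dy": 0, "dz": -1.8, "wx": 0, "wy": 0, "wz": 0}, {"dx": 0, "dy": 0, "dz": 0, "wx": 0, "wy": 0, "wz": 0}, {"dx": 0, "dy": 0, "dz": 0, "wx": 0, "wy": 0, "wz": 0}])

```text
time: 3.62
tool_pos: [0.4511, -0.2011, 0.082]
tool_rot: [[-0.962, 0.274, 0.002], [0.274, 0.962, -0.001], [-0.002, -0.0, -1.0]]
wrist_force: [0.4, 0.4, -0.4]
grip_width: 1.0
```

```bash
python3 st.py
python3 - <<'E'
from h import *
a=cam("side")["color"][130:270,280:420]; b=cam("top")["color"][210:310,270:380]
cv2.imwrite("pics/a3.png",cv2.convertScaleAbs(np.hstack([cv2.resize(a,(400,400),interpolation=2),cv2.resize(b,(400,400),interpolation=2)]),alpha=1.6))
E
```

```text
t 3.62 pos [ 0.4511 -0.2011  0.082 ] yaw y 74.08 zax [ 0.002 -0.001 -1.   ] F [ 0.38  0.44 -0.4 ] M [-0.01  0.02 -0.02] g 91.0 q6 -99.5
```

View pics/a3.png

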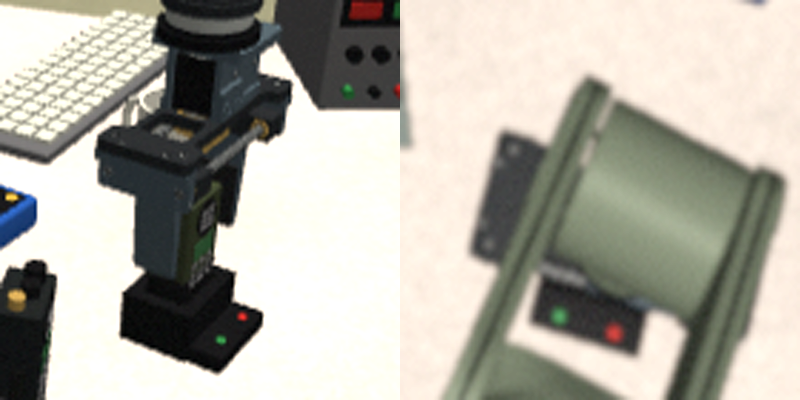

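The fingers straddle the radio just above the charger, with the finger tip at about (155,270) in the left panel. I'll close on it.

Emit:
jog_arm(plan=[{"dx": 0, "dy": 0, "dz": 0, "wx": 0, "wy": 0, "wz": 0}, {"dx": 0, "dy": 0, "dz": 0, "wx": 0, "wy": 0, "wz": 0}, {"dx": 0, "dy": 0, "dz": 0, "wx": 0, "wy": 0, "wz": 0}, {"dx": 0, "dy": 0, "dz": 0, "wx": 0, "wy": 0, "wz": 0}, {"dx": 0, "dy": 0, "dz": 0, "wx": 0, "wy": 0, "wz": 0}, {"dx": 0, "dy": 0, "dz": 0, "wx": 0, "wy": 0, "wz": 0}], hand=1, newtons=40)

```text
time: 4.47
tool_pos: [0.4505, -0.2015, 0.081]
tool_rot: [[-0.961, 0.275, 0.0], [0.275, 0.961, 0.0], [-0.0, 0.0, -1.0]]
wrist_force: [1.2, 1.3, 0.5]
grip_width: 0.59
```

```bash
python3 st.py
```

```text
t 4.47 pos [ 0.4505 -0.2015  0.081 ] yaw y 74.03 zax [ 0.  0. -1.] F [1.2  1.28 0.54] M [ 0.04 -0.02  0.05] g 53.7 q6 -99.5
```

Emit:
jog_arm(plan=[{"dx": 0, "dy": 0, "dz": 0.5, "wx": 0, "wy": 0, "wz": 0}, {"dx": 0, "dy": 0, "dz": 1.5, "wx": 0, "wy": 0, "wz": 0}, {"dx": 0, "dy": 0, "dz": 2, "wx": 0, "wy": 0, "wz": 0}, {"dx": 0, "dy": 0, "dz": 3, "wx": 0, "wy": 0, "wz": 0}, {"dx": 0, "dy": 0, "dz": 3, "wx": 0, "wy": 0, "wz": 0}, {"dx": 0, "dy": 0, "dz": 3, "wx": 0, "wy": 0, "wz": 0}, {"dx": 0, "dy": 0, "dz": 3, "wx": 0, "wy": 0, "wz": 0}, {"dx": 0, "dy": 0, "dz": 2, "wx": 0, "wy": 0, "wz": 0}, {"dx": 0, "dy": 0, "dz": 0, "wx": 0, "wy": 0, "wz": 0}, {"dx": 0, "dy": 0, "dz": 0, "wx": 0, "wy": 0, "wz": 0}])

```text
time: 5.72
tool_pos: [0.4498, -0.2012, 0.2603]
tool_rot: [[-0.961, 0.275, -0.001], [0.275, 0.961, 0.001], [0.002, 0.0, -1.0]]
wrist_force: [1.1, 0.5, -2.8]
grip_width: 0.591
```

```bash
python3 st.py
python3 - <<'E'
from h import *
S=cam("side");T=cam("top")
a=S["color"][60:270,270:480]; b=T["color"][210:310,270:380]
cv2.imwrite("pics/a4.png",cv2.convertScaleAbs(np.hstack([cv2.resize(a,(550,550),interpolation=2),cv2.resize(b,(250,550),interpolation=2)]),alpha=1.6))
# blue shoe in both views
for d,(x,y,w,h) in((S,(240,280,35,35)),(T,(165,225,40,30))):
    img=cv2.resize(d["color"],None,fx=8,fy=8,interpolation=2)[y*8:(y+h)*8,x*8:(x+w)*8]
    m=cv2.inRange(cv2.cvtColor(img,cv2.COLOR_BGR2HSV),(100,90,30),(125,255,255))
    c=max(cv2.findContours(m,0,1)[0],key=cv2.contourArea);M=cv2.moments(c);bb=cv2.boundingRect(c)
    print((M["m10"]/M["m00"]+.5)/8-.5+x,(M["m01"]/M["m00"]+.5)/8-.5+y,[bb[0]/8+x,bb[1]/8+y,bb[2]/8,bb[3]/8])
E
```

```text
t 5.72 pos [ 0.4498 -0.2012  0.2603] yaw y 74.02 zax [-0.001  0.001 -1.   ] F [ 1.08  0.51 -2.81] M [ 0.01  0.04 -0.08] g 53.8 q6 -99.5
257.76473922902494 295.6604780801209 [257.0, 292.625, 2.625, 7.875]
180.97327512776832 241.6467561044861 [179.875, 241.125, 3.375, 2.0]
```

View pics/a4.png

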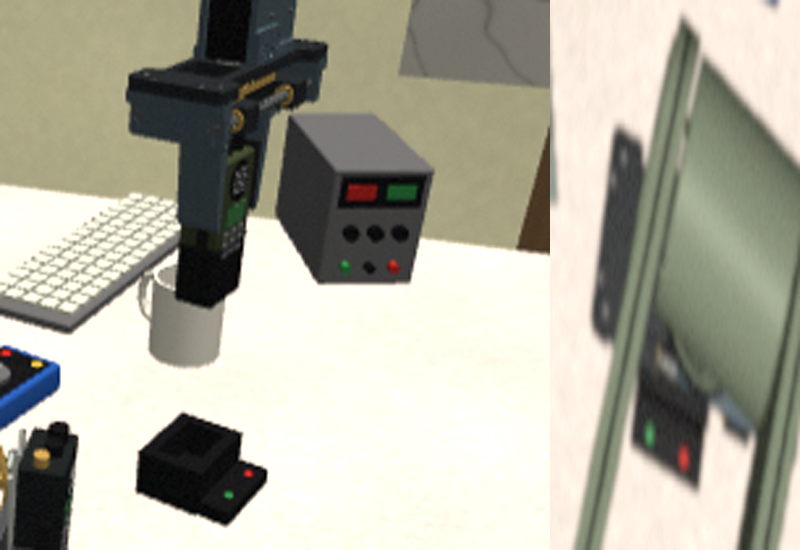

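The radio came out cleanly: the side view shows an empty charger, and the wrist reads about 3 N. Before moving over I'll check the hanger estimate by drawing its predicted points in both views.

```bash
cat > ov.py <<'E'
from h import *
import sys
sx,sy,yaw=float(sys.argv[1]),float(sys.argv[2]),np.radians(float(sys.argv[3]))
X=np.array([np.cos(yaw),np.sin(yaw),0]);Y=np.array([-X[1],X[0],0]);Z=np.array([0,0,1])
H=np.array([sx,sy,.07])
def w(x,y,z): return H+x*X+y*Y+z*Z
out=[]
for n,(x,y,ww,hh,k) in(("side",(225,255,55,80,8)),("top",(160,222,55,35,8))):
    d=cam(n); c=cv2.convertScaleAbs(cv2.resize(d["color"][y:y+hh,x:x+ww],None,fx=k,fy=k,interpolation=2),alpha=1.6)
    for p,col in [((-.0015,-.025,0),(0,0,255)),((-.0015,.025,0),(0,0,255)),((-.0015,-.025,.088),(0,255,0)),((-.0015,.025,.088),(0,255,0)),((-.0015,-.012,.088),(255,0,255)),((-.0015,.012,.088),(255,0,255)),((-.0015,-.006,.05),(0,255,255)),((-.0015,.006,.05),(0,255,255)),((.0015,-.025,.088),(0,120,0)),((.0015,.025,.088),(0,120,0))]:
        uv=proj(d,w(*p)); q=((uv-[x,y]+.5)*k).astype(int); cv2.circle(c,tuple(int(i) for i in q),2,col,-1)
    out.append(c)
h=max(o.shape[0] for o in out)
out=[cv2.copyMakeBorder(o,0,h-o.shape[0],0,0,0) for o in out]
r=np.hstack(out); 
f=min(1,800/r.shape[1],600/r.shape[0]); cv2.imwrite(sys.argv[4],cv2.resize(r,None,fx=f,fy=f))
print(r.shape,f)
E
python3 ov.py 0.5157 0.151 8 pics/ov1.png
```

```text
(640, 880, 3) 0.9090909090909091
```

View pics/ov1.png

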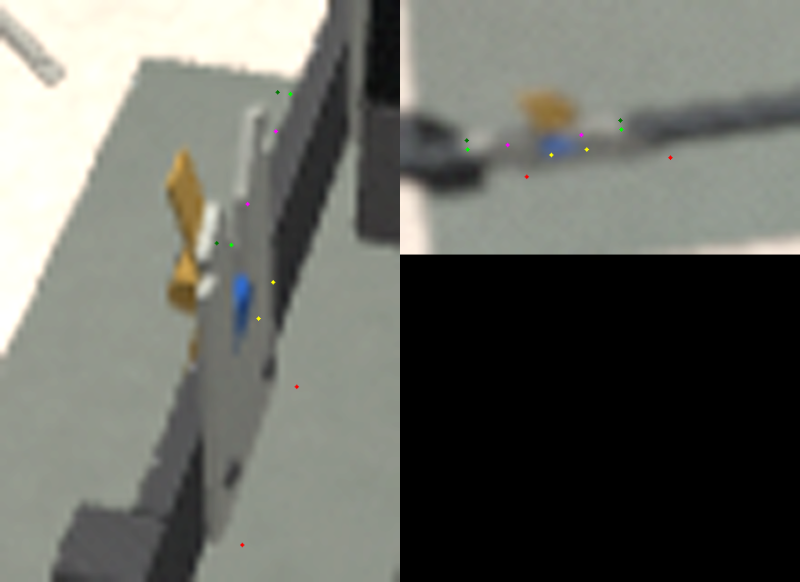

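The side view puts the hanger about 3.5 px left of the prediction: the shoe is at (241,300) in the overlay, against dots around (266,300). The top view agrees within 1 px. I'll check the side camera for local bias against the charger and the held radio, whose pose I know.

Run:
```python
from h import *
S=cam("side");s0=cv2.imread("pics/side0.png")
s=env.read_state();R=np.array(s["tool_rot"]);p=np.array(s["tool_pos"])
Y=R[:,1];X=-R[:,0];Z=-R[:,2]   # radio axes
print(X.round(3),Y.round(3))
foot=p-.069*Z
def draw(img,P,k,x,y,w,h,col=(0,0,255)):
    c=cv2.convertScaleAbs(cv2.resize(img[y:y+h,x:x+w],None,fx=k,fy=k,interpolation=2),alpha=1.6)
    for q in P:
        uv=(proj(S,q)-[x,y]+.5)*k; cv2.circle(c,(int(uv[0]),int(uv[1])),2,col,-1)
    return c
cor=lambda o,z:[o+a*.017*X+b*.027*Y+z*Z for a in(-1,1) for b in(-1,1)]
A=draw(S["color"],cor(foot,0)+cor(foot,.12),7,325,100,57,85)
o=np.array([.4505,-.2015,.012])
B=draw(s0,cor(o,.12)+[np.array([.4505,-.2015,0])+a*.031*X+b*.041*Y+.045*Z for a in(-1,1) for b in(-1,1)],7,318,180,57,85,(0,255,255))
cv2.imwrite("pics/cal.png",np.hstack([A,B]))
```

```text
[ 0.961 -0.275 -0.002] [0.275 0.961 0.   ]
```

View pics/cal.png

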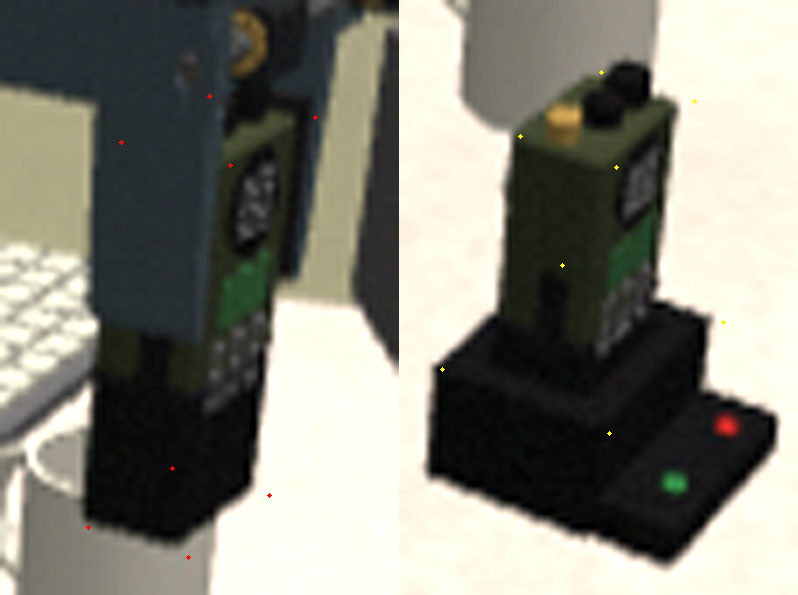

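The side camera sees known points about 1 to 1.5 px left of the prediction. That accounts for part of the offset, so the slot is near (0.5175, 0.1515). I'll move to a stand-off in front of the hanger and find the plate's x by touching its face with the radio's back.

Emit:
jog_arm(plan=[{"dx": 0.2, "dy": 3, "dz": 0, "wx": 0, "wy": 0, "wz": 2.4}, {"dx": 0.2, "dy": 4, "dz": 0, "wx": 0, "wy": 0, "wz": 2.4}, {"dx": 0.2, "dy": 4, "dz": 0, "wx": 0, "wy": 0, "wz": 2.4}, {"dx": 0.2, "dy": 4, "dz": 0, "wx": 0, "wy": 0, "wz": 2.4}, {"dx": 0.2, "dy": 4, "dz": 0, "wx": 0, "wy": 0, "wz": 2.4}, {"dx": 0.2, "dy": 4, "dz": 0, "wx": 0, "wy": 0, "wz": 2.4}, {"dx": 0.2, "dy": 4, "dz": 0, "wx": 0, "wy": 0, "wz": 2.4}, {"dx": 0.2, "dy": 4, "dz": 0, "wx": 0, "wy": 0, "wz": 2.4}, {"dx": 0.2, "dy": 2.6, "dz": 0, "wx": 0, "wy": 0, "wz": 2.4}, {"dx": 0, "dy": 1, "dz": 0, "wx": 0, "wy": 0, "wz": 2.4}])

```text
time: 7.22
tool_pos: [0.4684, 0.1456, 0.2605]
tool_rot: [[-0.99, -0.143, -0.001], [-0.143, 0.99, -0.0], [0.001, -0.0, -1.0]]
wrist_force: [-0.1, -1.6, -3.2]
grip_width: 0.591
```

Emit:
jog_arm(plan=[{"dx": 0, "dy": 0, "dz": -2, "wx": 0, "wy": 0, "wz": 0}, {"dx": 0, "dy": 0, "dz": -2, "wx": 0, "wy": 0, "wz": 0}, {"dx": 0, "dy": 0, "dz": -1, "wx": 0, "wy": 0, "wz": 0}, {"dx": 0, "dy": 0, "dz": 0, "wx": 0, "wy": 0, "wz": 0}, {"dx": 0, "dy": 0, "dz": 0, "wx": 0, "wy": 0, "wz": 0}, {"dx": 0, "dy": 0, "dz": 0, "wx": 0, "wy": 0, "wz": 0}])

```text
time: 7.98
tool_pos: [0.469, 0.1445, 0.2118]
tool_rot: [[-0.99, -0.14, 0.002], [-0.14, 0.99, 0.001], [-0.002, 0.0, -1.0]]
wrist_force: [0.3, -0.3, -3.1]
grip_width: 0.592
```

```bash
cat > v.py <<'E'
from h import *
import sys
S=cam("side");T=cam("top")
a=S["color"][170:340,205:345]; b=T["color"][180:290,140:250]
cv2.imwrite(sys.argv[1],cv2.convertScaleAbs(np.hstack([cv2.resize(a,(490,595),interpolation=2),cv2.copyMakeBorder(cv2.resize(b,(310,310),interpolation=2),0,285,0,0,0)]),alpha=1.6))
E
python3 st.py; python3 v.py pics/a5.png
```

```text
t 7.97 pos [0.469  0.1445 0.2118] yaw y 98.02 zax [ 0.002  0.001 -1.   ] F [ 0.27 -0.28 -3.11] M [0.05 0.02 0.  ] g 53.8 q6 -82.2
```

View pics/a5.png

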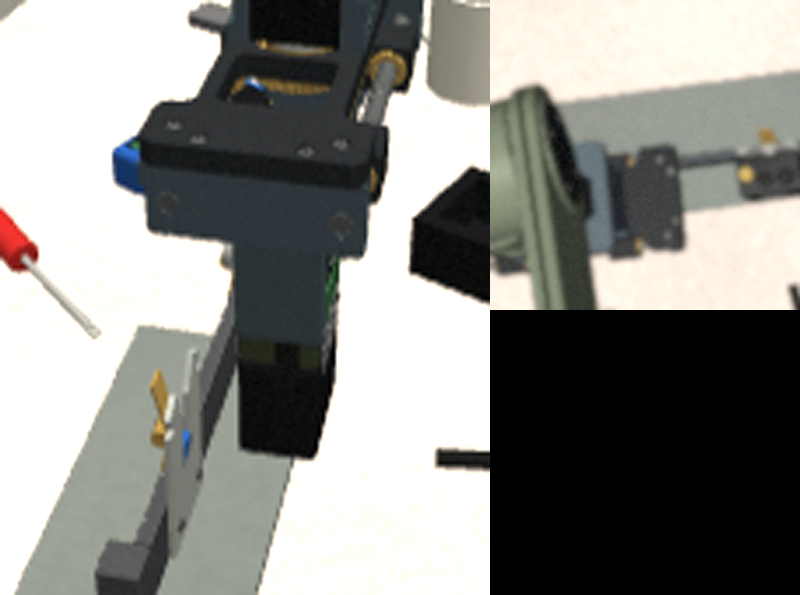

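The radio is in front of the hanger, its foot corner at about (318,455), and the plate is at (185,460). I'll lower it so the stud stays above the tips and then advance.

Emit:
jog_arm(plan=[{"dx": 0, "dy": 0, "dz": -2, "wx": 0, "wy": 0, "wz": 0}, {"dx": 0, "dy": 0, "dz": -2, "wx": 0, "wy": 0, "wz": 0}, {"dx": 0, "dy": 0, "dz": -1.7, "wx": 0, "wy": 0, "wz": 0}, {"dx": 0.8, "dy": 0.11, "dz": 0, "wx": 0, "wy": 0, "wz": 0}, {"dx": 0.8, "dy": 0.11, "dz": 0, "wx": 0, "wy": 0, "wz": 0}, {"dx": 0.6, "dy": 0.08, "dz": 0, "wx": 0, "wy": 0, "wz": 0}, {"dx": 0.1, "dy": 0.01, "dz": 0, "wx": 0, "wy": 0, "wz": 0}, {"dx": 0, "dy": 0, "dz": 0, "wx": 0, "wy": 0, "wz": 0}, {"dx": 0, "dy": 0, "dz": 0, "wx": 0, "wy": 0, "wz": 0}])

```text
time: 9.2
tool_pos: [0.4913, 0.1475, 0.1541]
tool_rot: [[-0.99, -0.14, -0.0], [-0.14, 0.99, 0.0], [0.0, 0.0, -1.0]]
wrist_force: [-0.1, 0.0, -3.1]
grip_width: 0.595
```

```bash
python3 st.py; python3 v.py pics/a6.png
```

```text
t 9.2 pos [0.4913 0.1475 0.1541] yaw y 98.03 zax [-0.  0. -1.] F [-0.05  0.02 -3.13] M [0.03 0.06 0.01] g 54.2 q6 -82.6
```

View pics/a6.png

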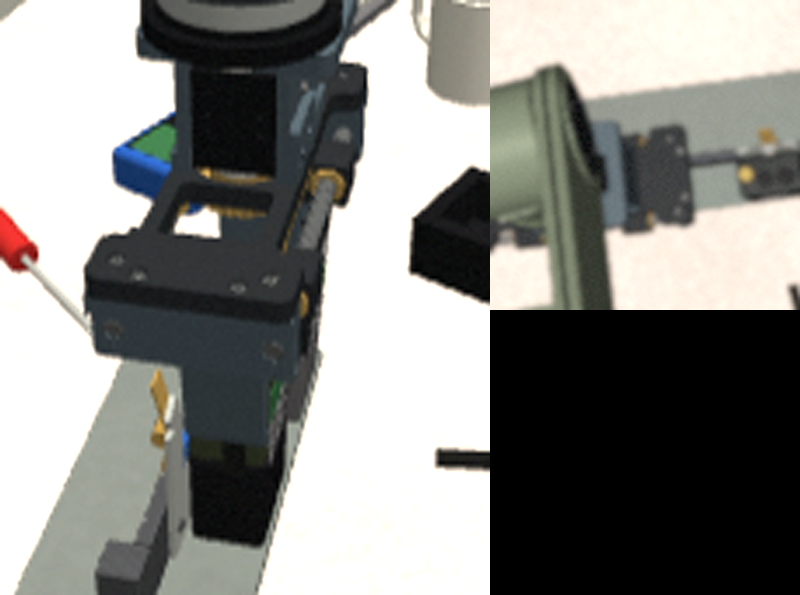

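There is still a visible gap between the radio's back (edge at x≈190) and the plate (x≈180). I advance in small steps and watch the force.

Emit:
jog_arm(plan=[{"dx": 0.1, "dy": 0.014, "dz": 0, "wx": 0, "wy": 0, "wz": 0}, {"dx": 0.1, "dy": 0.014, "dz": 0, "wx": 0, "wy": 0, "wz": 0}, {"dx": 0.1, "dy": 0.014, "dz": 0, "wx": 0, "wy": 0, "wz": 0}, {"dx": 0.1, "dy": 0.014, "dz": 0, "wx": 0, "wy": 0, "wz": 0}, {"dx": 0, "dy": 0, "dz": 0, "wx": 0, "wy": 0, "wz": 0}])

```text
time: 9.93
tool_pos: [0.4956, 0.1482, 0.1539]
tool_rot: [[-0.99, -0.14, -0.0], [-0.14, 0.99, 0.0], [0.0, 0.0, -1.0]]
wrist_force: [0.1, -0.5, -3.3]
grip_width: 0.595
```

Emit:
jog_arm(plan=[{"dx": 0.1, "dy": 0.014, "dz": 0, "wx": 0, "wy": 0, "wz": 0}, {"dx": 0.05, "dy": 0.007, "dz": 0, "wx": 0, "wy": 0, "wz": 0}, {"dx": 0, "dy": 0, "dz": 0, "wx": 0, "wy": 0, "wz": 0}])

```text
time: 10.3
tool_pos: [0.497, 0.1484, 0.154]
tool_rot: [[-0.99, -0.14, -0.0], [-0.14, 0.99, 0.0], [0.0, 0.0, -1.0]]
wrist_force: [-0.9, 0.4, -4.0]
grip_width: 0.591
```

Emit:
jog_arm(plan=[{"dx": 0.05, "dy": 0.007, "dz": 0, "wx": 0, "wy": 0, "wz": 0}, {"dx": 0.05, "dy": 0.007, "dz": 0, "wx": 0, "wy": 0, "wz": 0}, {"dx": 0, "dy": 0, "dz": 0, "wx": 0, "wy": 0, "wz": 0}])

```text
time: 10.68
tool_pos: [0.4981, 0.1485, 0.154]
tool_rot: [[-0.99, -0.14, -0.0], [-0.14, 0.99, 0.0], [0.0, 0.0, -1.0]]
wrist_force: [0.4, 0.5, -3.8]
grip_width: 0.593
```

Emit:
jog_arm(plan=[{"dx": 0.05, "dy": 0.007, "dz": 0, "wx": 0, "wy": 0, "wz": 0}, {"dx": 0, "dy": 0, "dz": 0, "wx": 0, "wy": 0, "wz": 0}, {"dx": 0, "dy": 0, "dz": 0, "wx": 0, "wy": 0, "wz": 0}])

```text
time: 11.05
tool_pos: [0.4983, 0.1485, 0.1539]
tool_rot: [[-0.99, -0.14, -0.0], [-0.14, 0.99, 0.0], [0.0, 0.0, -1.0]]
wrist_force: [-1.0, -0.7, -4.3]
grip_width: 0.593
```

```bash
python3 st.py; python3 v.py pics/a7.png
```

```text
t 11.05 pos [0.4983 0.1485 0.1539] yaw y 98.02 zax [-0.  0. -1.] F [-0.97 -0.7  -4.32] M [ 0.04  0.15 -0.07] g 54.0 q6 -82.7
```

View pics/a7.png

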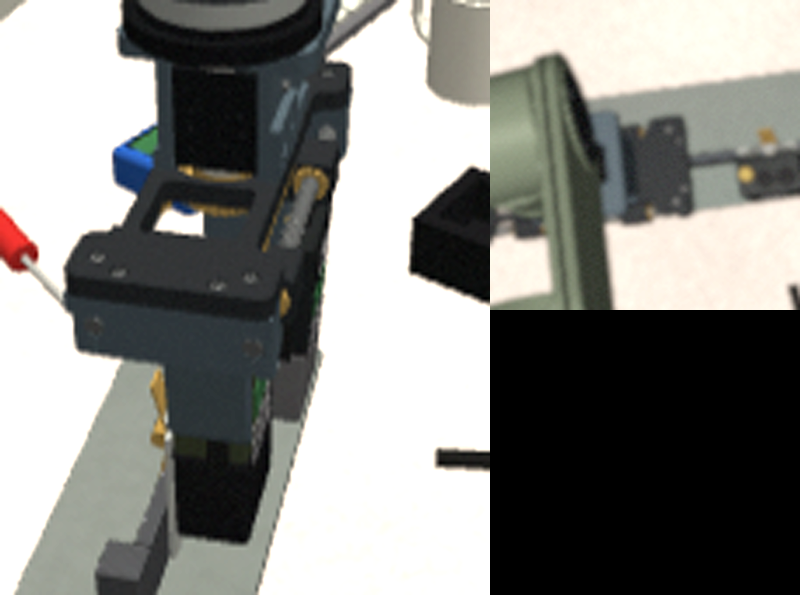

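The back appears to meet the plate, at about (175,490), and the y moment has risen to 0.15. One more half-millimetre should confirm contact.

Emit:
jog_arm(plan=[{"dx": 0.05, "dy": 0.007, "dz": 0, "wx": 0, "wy": 0, "wz": 0}, {"dx": 0, "dy": 0, "dz": 0, "wx": 0, "wy": 0, "wz": 0}, {"dx": 0, "dy": 0, "dz": 0, "wx": 0, "wy": 0, "wz": 0}])

```text
time: 11.52
tool_pos: [0.4984, 0.1486, 0.1539]
tool_rot: [[-0.99, -0.14, -0.001], [-0.14, 0.99, -0.0], [0.001, 0.0, -1.0]]
wrist_force: [-3.0, -0.4, -1.7]
grip_width: 0.588
```

```bash
python3 st.py
```

```text
t 11.53 pos [0.4984 0.1486 0.1539] yaw y 98.02 zax [-0.001 -0.    -1.   ] F [-2.97 -0.44 -1.7 ] M [-0.09  0.64 -0.1 ] g 53.5 q6 -82.7
```

Emit:
jog_arm(plan=[{"dx": 0.05, "dy": 0.007, "dz": 0, "wx": 0, "wy": 0, "wz": 0}, {"dx": 0, "dy": 0, "dz": 0, "wx": 0, "wy": 0, "wz": 0}, {"dx": 0, "dy": 0, "dz": 0, "wx": 0, "wy": 0, "wz": 0}])

```text
time: 11.9
tool_pos: [0.4984, 0.1485, 0.1537]
tool_rot: [[-0.99, -0.139, -0.003], [-0.139, 0.99, -0.0], [0.003, 0.0, -1.0]]
wrist_force: [-5.9, -1.7, -2.4]
grip_width: 0.595
```

```bash
python3 st.py
```

```text
t 11.9 pos [0.4984 0.1485 0.1537] yaw y 98.02 zax [-0.003 -0.    -1.   ] F [-5.9  -1.66 -2.43] M [-0.06  0.95 -0.14] g 54.1 q6 -82.7
```

Contact is clear: the measured x stops at 0.4984 while the force grows, which puts the plate's mid-plane at x ≈ 0.5167, y ≈ 0.151. I back off so the plate sits in the middle of the neck, then lower the stud into the mouth.

Emit:
jog_arm(plan=[{"dx": -0.25, "dy": -0.035, "dz": 0, "wx": 0, "wy": 0, "wz": 0}, {"dx": 0, "dy": 0, "dz": 0, "wx": 0, "wy": 0, "wz": 0}, {"dx": 0, "dy": 0, "dz": -0.4, "wx": 0, "wy": 0, "wz": 0}, {"dx": 0, "dy": 0, "dz": -0.4, "wx": 0, "wy": 0, "wz": 0}, {"dx": 0, "dy": 0, "dz": -0.3, "wx": 0, "wy": 0, "wz": 0}, {"dx": 0, "dy": 0, "dz": -0.2, "wx": 0, "wy": 0, "wz": 0}, {"dx": 0, "dy": 0, "dz": 0, "wx": 0, "wy": 0, "wz": 0}])

```text
time: 12.78
tool_pos: [0.4969, 0.1483, 0.1408]
tool_rot: [[-0.99, -0.14, -0.0], [-0.14, 0.99, -0.0], [0.0, 0.0, -1.0]]
wrist_force: [0.0, 0.5, -3.3]
grip_width: 0.593
```

```bash
python3 st.py; python3 v.py pics/a8.png
```

```text
t 12.78 pos [0.4969 0.1483 0.1408] yaw y 98.02 zax [-0. -0. -1.] F [ 0.04  0.47 -3.31] M [ 0.02 -0.03 -0.03] g 54.0 q6 -82.7
```

View pics/a8.png

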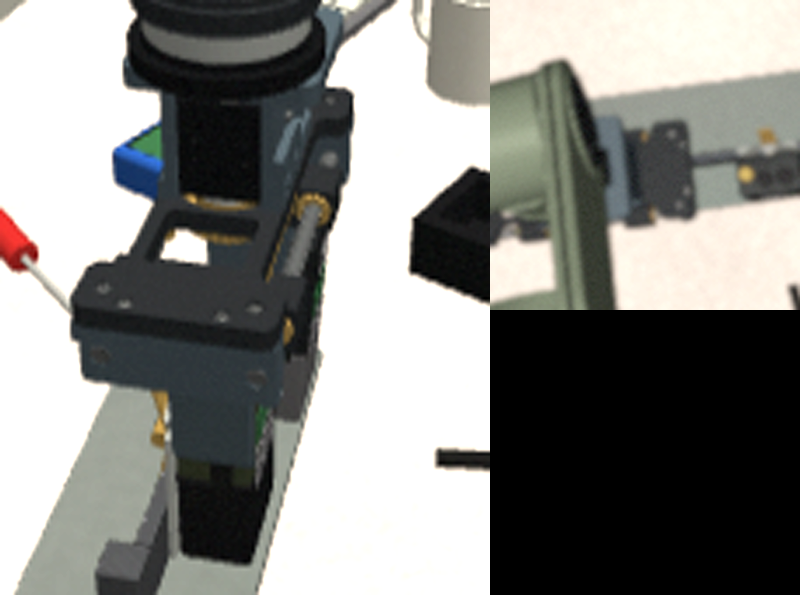

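No contact yet, and the stud is at z ≈ 0.160. I continue down into the flare.

Emit:
jog_arm(plan=[{"dx": 0, "dy": 0, "dz": -0.3, "wx": 0, "wy": 0, "wz": 0}, {"dx": 0, "dy": 0, "dz": -0.3, "wx": 0, "wy": 0, "wz": 0}, {"dx": 0, "dy": 0, "dz": -0.2, "wx": 0, "wy": 0, "wz": 0}, {"dx": 0, "dy": 0, "dz": 0, "wx": 0, "wy": 0, "wz": 0}, {"dx": 0, "dy": 0, "dz": 0, "wx": 0, "wy": 0, "wz": 0}])

```text
time: 13.5
tool_pos: [0.4971, 0.1484, 0.133]
tool_rot: [[-0.99, -0.14, 0.0], [-0.14, 0.99, 0.0], [-0.0, 0.0, -1.0]]
wrist_force: [0.8, -0.4, -3.4]
grip_width: 0.594
```

```bash
python3 st.py
```

```text
t 13.5 pos [0.4971 0.1484 0.133 ] yaw y 98.03 zax [ 0.  0. -1.] F [ 0.84 -0.43 -3.35] M [ 0.02  0.04 -0.05] g 54.0 q6 -82.7
```

Emit:
jog_arm(plan=[{"dx": 0, "dy": 0, "dz": -0.2, "wx": 0, "wy": 0, "wz": 0}, {"dx": 0, "dy": 0, "dz": -0.2, "wx": 0, "wy": 0, "wz": 0}, {"dx": 0, "dy": 0, "dz": 0, "wx": 0, "wy": 0, "wz": 0}, {"dx": 0, "dy": 0, "dz": 0, "wx": 0, "wy": 0, "wz": 0}])

```text
time: 14.0
tool_pos: [0.497, 0.1484, 0.129]
tool_rot: [[-0.99, -0.14, -0.0], [-0.14, 0.99, 0.0], [0.0, 0.0, -1.0]]
wrist_force: [1.0, 0.5, -3.4]
grip_width: 0.589
```

```bash
python3 st.py
```

```text
t 14.0 pos [0.497  0.1484 0.129 ] yaw y 98.03 zax [-0.  0. -1.] F [ 0.99  0.48 -3.41] M [-0.   -0.03 -0.04] g 53.6 q6 -82.7
```

Emit:
jog_arm(plan=[{"dx": 0, "dy": 0, "dz": -0.1, "wx": 0, "wy": 0, "wz": 0}, {"dx": 0, "dy": 0, "dz": -0.1, "wx": 0, "wy": 0, "wz": 0}, {"dx": 0, "dy": 0, "dz": -0.1, "wx": 0, "wy": 0, "wz": 0}, {"dx": 0, "dy": 0, "dz": 0, "wx": 0, "wy": 0, "wz": 0}, {"dx": 0, "dy": 0, "dz": 0, "wx": 0, "wy": 0, "wz": 0}])

```text
time: 14.62
tool_pos: [0.497, 0.1484, 0.126]
tool_rot: [[-0.99, -0.14, -0.0], [-0.14, 0.99, 0.0], [0.0, 0.0, -1.0]]
wrist_force: [-0.9, -0.3, -4.0]
grip_width: 0.593
```

```bash
python3 st.py
```

```text
t 14.62 pos [0.497  0.1484 0.126 ] yaw y 98.03 zax [-0.  0. -1.] F [-0.92 -0.26 -4.05] M [ 0.05  0.05 -0.08] g 54.0 q6 -82.7
```

Emit:
jog_arm(plan=[{"dx": 0, "dy": 0, "dz": -0.1, "wx": 0, "wy": 0, "wz": 0}, {"dx": 0, "dy": 0, "dz": -0.1, "wx": 0, "wy": 0, "wz": 0}, {"dx": 0, "dy": 0, "dz": 0, "wx": 0, "wy": 0, "wz": 0}])

```text
time: 15.0
tool_pos: [0.4966, 0.1484, 0.1238]
tool_rot: [[-0.99, -0.14, -0.001], [-0.14, 0.99, 0.0], [0.001, 0.0, -1.0]]
wrist_force: [-1.3, 0.1, -3.4]
grip_width: 0.589
```

```bash
python3 st.py
```

```text
t 15.0 pos [0.4966 0.1484 0.1238] yaw y 98.02 zax [-0.001  0.    -1.   ] F [-1.29  0.05 -3.35] M [0.09 0.24 0.04] g 53.6 q6 -82.7
```

The leaf is engaging, with Fx at -1.3 N and no sideways force. I keep lowering.

Emit:
jog_arm(plan=[{"dx": 0, "dy": 0, "dz": -0.1, "wx": 0, "wy": 0, "wz": 0}, {"dx": 0, "dy": 0, "dz": -0.1, "wx": 0, "wy": 0, "wz": 0}, {"dx": 0, "dy": 0, "dz": 0, "wx": 0, "wy": 0, "wz": 0}])

```text
time: 15.38
tool_pos: [0.4965, 0.1483, 0.1218]
tool_rot: [[-0.99, -0.14, -0.001], [-0.14, 0.99, -0.0], [0.001, 0.0, -1.0]]
wrist_force: [-3.8, 1.4, -0.7]
grip_width: 0.592
```

```bash
python3 st.py
```

```text
t 15.38 pos [0.4965 0.1483 0.1218] yaw y 98.03 zax [-0.001 -0.    -1.   ] F [-3.82  1.39 -0.71] M [0.06 0.58 0.02] g 53.9 q6 -82.7
```

Emit:
jog_arm(plan=[{"dx": 0, "dy": 0, "dz": -0.1, "wx": 0, "wy": 0, "wz": 0}, {"dx": 0, "dy": 0, "dz": -0.1, "wx": 0, "wy": 0, "wz": 0}, {"dx": 0, "dy": 0, "dz": 0, "wx": 0, "wy": 0, "wz": 0}])

```text
time: 15.75
tool_pos: [0.4968, 0.1484, 0.1198]
tool_rot: [[-0.99, -0.14, -0.0], [-0.14, 0.99, 0.0], [0.0, 0.0, -1.0]]
wrist_force: [-3.0, -0.4, -3.5]
grip_width: 0.592
```

```bash
python3 st.py
```

```text
t 15.75 pos [0.4968 0.1484 0.1198] yaw y 98.03 zax [-0.  0. -1.] F [-3.02 -0.35 -3.49] M [0.17 0.61 0.  ] g 53.9 q6 -82.7
```

Emit:
jog_arm(plan=[{"dx": 0, "dy": 0, "dz": -0.1, "wx": 0, "wy": 0, "wz": 0}, {"dx": 0, "dy": 0, "dz": -0.1, "wx": 0, "wy": 0, "wz": 0}, {"dx": 0, "dy": 0, "dz": 0, "wx": 0, "wy": 0, "wz": 0}])

```text
time: 16.12
tool_pos: [0.4968, 0.1484, 0.1178]
tool_rot: [[-0.99, -0.14, -0.0], [-0.14, 0.99, 0.0], [0.0, 0.0, -1.0]]
wrist_force: [-4.2, 0.5, -0.9]
grip_width: 0.592
```

```bash
python3 st.py
```

```text
t 16.12 pos [0.4968 0.1484 0.1178] yaw y 98.03 zax [-0.  0. -1.] F [-4.2   0.46 -0.95] M [0.14 0.66 0.02] g 53.9 q6 -82.7
```

Emit:
jog_arm(plan=[{"dx": 0, "dy": 0, "dz": -0.1, "wx": 0, "wy": 0, "wz": 0}, {"dx": 0, "dy": 0, "dz": -0.1, "wx": 0, "wy": 0, "wz": 0}, {"dx": 0, "dy": 0, "dz": 0, "wx": 0, "wy": 0, "wz": 0}])

```text
time: 16.5
tool_pos: [0.4968, 0.1484, 0.1159]
tool_rot: [[-0.99, -0.14, -0.0], [-0.14, 0.99, 0.0], [0.0, 0.0, -1.0]]
wrist_force: [-4.8, 1.3, 0.2]
grip_width: 0.59
```

```bash
python3 st.py
```

```text
t 16.5 pos [0.4968 0.1484 0.1159] yaw y 98.02 zax [-0.  0. -1.] F [-4.78  1.35  0.18] M [0.16 0.8  0.01] g 53.7 q6 -82.7
```

Emit:
jog_arm(plan=[{"dx": 0, "dy": 0, "dz": -0.1, "wx": 0, "wy": 0, "wz": 0}, {"dx": 0, "dy": 0, "dz": -0.1, "wx": 0, "wy": 0, "wz": 0}, {"dx": 0, "dy": 0, "dz": 0, "wx": 0, "wy": 0, "wz": 0}])

```text
time: 16.88
tool_pos: [0.4964, 0.1483, 0.1136]
tool_rot: [[-0.99, -0.14, -0.001], [-0.14, 0.99, -0.0], [0.001, 0.0, -1.0]]
wrist_force: [-4.7, 1.1, -1.8]
grip_width: 0.588
```

```bash
python3 st.py
```

```text
t 16.88 pos [0.4964 0.1483 0.1136] yaw y 98.02 zax [-0.001 -0.    -1.   ] F [-4.71  1.08 -1.76] M [0.14 0.87 0.01] g 53.5 q6 -82.7
```

Friction is about 2 to 3 N as described. I go on in half-millimetre steps and feel for the shoe.

Emit:
jog_arm(plan=[{"dx": 0, "dy": 0, "dz": -0.05, "wx": 0, "wy": 0, "wz": 0}, {"dx": 0, "dy": 0, "dz": -0.05, "wx": 0, "wy": 0, "wz": 0}, {"dx": 0, "dy": 0, "dz": -0.05, "wx": 0, "wy": 0, "wz": 0}, {"dx": 0, "dy": 0, "dz": 0, "wx": 0, "wy": 0, "wz": 0}])

```text
time: 17.38
tool_pos: [0.4962, 0.1483, 0.1119]
tool_rot: [[-0.99, -0.14, -0.002], [-0.14, 0.99, -0.0], [0.002, 0.0, -1.0]]
wrist_force: [-4.7, 1.0, -1.3]
grip_width: 0.589
```

```bash
python3 st.py
```

```text
t 17.38 pos [0.4962 0.1483 0.1119] yaw y 98.02 zax [-0.002 -0.    -1.   ] F [-4.7   0.99 -1.31] M [ 0.16  0.88 -0.02] g 53.6 q6 -82.7
```

Emit:
jog_arm(plan=[{"dx": 0, "dy": 0, "dz": -0.05, "wx": 0, "wy": 0, "wz": 0}, {"dx": 0, "dy": 0, "dz": -0.05, "wx": 0, "wy": 0, "wz": 0}, {"dx": 0, "dy": 0, "dz": 0, "wx": 0, "wy": 0, "wz": 0}])

```text
time: 17.75
tool_pos: [0.4962, 0.1482, 0.1109]
tool_rot: [[-0.99, -0.14, -0.002], [-0.14, 0.99, -0.0], [0.002, 0.0, -1.0]]
wrist_force: [-4.9, 0.4, -1.6]
grip_width: 0.591
```

```bash
python3 st.py
```

```text
t 17.75 pos [0.4962 0.1482 0.1109] yaw y 98.02 zax [-0.002 -0.    -1.   ] F [-4.87  0.43 -1.57] M [0.09 0.92 0.  ] g 53.8 q6 -82.7
```

Emit:
jog_arm(plan=[{"dx": 0, "dy": 0, "dz": -0.05, "wx": 0, "wy": 0, "wz": 0}, {"dx": 0, "dy": 0, "dz": 0, "wx": 0, "wy": 0, "wz": 0}, {"dx": 0, "dy": 0, "dz": 0, "wx": 0, "wy": 0, "wz": 0}])

```text
time: 18.12
tool_pos: [0.4962, 0.1482, 0.1104]
tool_rot: [[-0.99, -0.14, -0.002], [-0.14, 0.99, -0.0], [0.002, 0.0, -1.0]]
wrist_force: [-4.1, 0.7, -2.1]
grip_width: 0.591
```

```bash
python3 st.py
```

```text
t 18.12 pos [0.4962 0.1482 0.1104] yaw y 98.03 zax [-0.002 -0.    -1.   ] F [-4.1  0.7 -2.1] M [0.1  0.9  0.02] g 53.7 q6 -82.7
```

Emit:
jog_arm(plan=[{"dx": 0, "dy": 0, "dz": -0.05, "wx": 0, "wy": 0, "wz": 0}, {"dx": 0, "dy": 0, "dz": 0, "wx": 0, "wy": 0, "wz": 0}, {"dx": 0, "dy": 0, "dz": -0.05, "wx": 0, "wy": 0, "wz": 0}, {"dx": 0, "dy": 0, "dz": 0, "wx": 0, "wy": 0, "wz": 0}])

```text
time: 18.62
tool_pos: [0.4962, 0.1482, 0.1094]
tool_rot: [[-0.99, -0.14, -0.002], [-0.14, 0.99, -0.0], [0.002, -0.0, -1.0]]
wrist_force: [-5.0, 0.2, -1.4]
grip_width: 0.595
```

```bash
python3 st.py
```

```text
t 18.62 pos [0.4962 0.1482 0.1094] yaw y 98.03 zax [-0.002 -0.    -1.   ] F [-5.    0.21 -1.35] M [0.16 0.85 0.06] g 54.1 q6 -82.7
```

Emit:
jog_arm(plan=[{"dx": 0, "dy": 0, "dz": -0.05, "wx": 0, "wy": 0, "wz": 0}, {"dx": 0, "dy": 0, "dz": 0, "wx": 0, "wy": 0, "wz": 0}, {"dx": 0, "dy": 0, "dz": 0, "wx": 0, "wy": 0, "wz": 0}])

```text
time: 19.0
tool_pos: [0.4962, 0.1482, 0.1089]
tool_rot: [[-0.99, -0.14, -0.002], [-0.14, 0.99, -0.0], [0.002, -0.0, -1.0]]
wrist_force: [-4.6, 1.7, -0.9]
grip_width: 0.591
```

```bash
python3 st.py
```

```text
t 19.0 pos [0.4962 0.1482 0.1089] yaw y 98.03 zax [-0.002 -0.    -1.   ] F [-4.6   1.67 -0.91] M [0.18 0.9  0.07] g 53.8 q6 -82.7
```

Emit:
jog_arm(plan=[{"dx": 0, "dy": 0, "dz": -0.05, "wx": 0, "wy": 0, "wz": 0}, {"dx": 0, "dy": 0, "dz": 0, "wx": 0, "wy": 0, "wz": 0}, {"dx": 0, "dy": 0, "dz": 0, "wx": 0, "wy": 0, "wz": 0}])

```text
time: 19.38
tool_pos: [0.4962, 0.1482, 0.1084]
tool_rot: [[-0.99, -0.14, -0.002], [-0.14, 0.99, -0.0], [0.002, -0.0, -1.0]]
wrist_force: [-4.9, 0.9, -1.7]
grip_width: 0.591
```

```bash
python3 st.py
```

```text
t 19.38 pos [0.4962 0.1482 0.1084] yaw y 98.03 zax [-0.002 -0.    -1.   ] F [-4.88  0.91 -1.66] M [0.14 0.86 0.03] g 53.7 q6 -82.7
```

Emit:
jog_arm(plan=[{"dx": 0, "dy": 0, "dz": -0.05, "wx": 0, "wy": 0, "wz": 0}, {"dx": 0, "dy": 0, "dz": 0, "wx": 0, "wy": 0, "wz": 0}, {"dx": 0, "dy": 0, "dz": -0.05, "wx": 0, "wy": 0, "wz": 0}, {"dx": 0, "dy": 0, "dz": 0, "wx": 0, "wy": 0, "wz": 0}])

```text
time: 19.88
tool_pos: [0.4962, 0.1482, 0.1074]
tool_rot: [[-0.99, -0.14, -0.002], [-0.14, 0.99, -0.0], [0.002, -0.0, -1.0]]
wrist_force: [-5.1, 1.2, -1.5]
grip_width: 0.59
```

Emit:
jog_arm(plan=[{"dx": 0, "dy": 0, "dz": -0.05, "wx": 0, "wy": 0, "wz": 0}, {"dx": 0, "dy": 0, "dz": 0, "wx": 0, "wy": 0, "wz": 0}, {"dx": 0, "dy": 0, "dz": 0, "wx": 0, "wy": 0, "wz": 0}])

```text
time: 20.25
tool_pos: [0.4962, 0.1483, 0.1069]
tool_rot: [[-0.99, -0.14, -0.002], [-0.14, 0.99, -0.0], [0.002, -0.0, -1.0]]
wrist_force: [-5.1, 0.9, -1.3]
grip_width: 0.587
```

```bash
python3 st.py
```

```text
t 20.25 pos [0.4962 0.1483 0.1069] yaw y 98.02 zax [-0.002 -0.    -1.   ] F [-5.13  0.89 -1.3 ] M [0.16 0.92 0.08] g 53.4 q6 -82.7
```

Emit:
jog_arm(plan=[{"dx": 0, "dy": 0, "dz": -0.05, "wx": 0, "wy": 0, "wz": 0}, {"dx": 0, "dy": 0, "dz": 0, "wx": 0, "wy": 0, "wz": 0}, {"dx": 0, "dy": 0, "dz": 0, "wx": 0, "wy": 0, "wz": 0}])

```text
time: 20.62
tool_pos: [0.4963, 0.1482, 0.1066]
tool_rot: [[-0.99, -0.14, -0.002], [-0.14, 0.99, -0.0], [0.002, -0.0, -1.0]]
wrist_force: [-5.5, 1.0, -0.1]
grip_width: 0.594
```

```bash
python3 st.py
```

```text
t 20.62 pos [0.4963 0.1482 0.1066] yaw y 98.02 zax [-0.002 -0.    -1.   ] F [-5.45  1.01 -0.14] M [0.12 0.9  0.08] g 54.0 q6 -82.7
```

The z position lagged by 0.2 mm this time, so this may be first contact. One more small step.

Emit:
jog_arm(plan=[{"dx": 0, "dy": 0, "dz": -0.05, "wx": 0, "wy": 0, "wz": 0}, {"dx": 0, "dy": 0, "dz": 0, "wx": 0, "wy": 0, "wz": 0}, {"dx": 0, "dy": 0, "dz": 0, "wx": 0, "wy": 0, "wz": 0}])

```text
time: 21.0
tool_pos: [0.4963, 0.1483, 0.1064]
tool_rot: [[-0.99, -0.14, -0.001], [-0.14, 0.99, -0.0], [0.001, 0.0, -1.0]]
wrist_force: [-6.1, 0.8, 1.8]
grip_width: 0.594
```

```bash
python3 st.py
```

```text
t 21.0 pos [0.4963 0.1483 0.1064] yaw y 98.03 zax [-0.001 -0.    -1.   ] F [-6.14  0.84  1.82] M [0.13 1.01 0.05] g 54.1 q6 -82.7
```

Fz has risen by about 3 N over the sliding level and z has stopped, with the stud at about 0.1254 (allowed range 0.121 to 0.129). I'll confirm with one more 0.5 mm step, then ease off.

Emit:
jog_arm(plan=[{"dx": 0, "dy": 0, "dz": -0.05, "wx": 0, "wy": 0, "wz": 0}, {"dx": 0, "dy": 0, "dz": 0, "wx": 0, "wy": 0, "wz": 0}, {"dx": 0, "dy": 0, "dz": 0, "wx": 0, "wy": 0, "wz": 0}])

```text
time: 21.38
tool_pos: [0.4964, 0.1483, 0.1063]
tool_rot: [[-0.99, -0.14, -0.001], [-0.14, 0.99, -0.0], [0.001, 0.0, -1.0]]
wrist_force: [-7.3, 0.0, 3.0]
grip_width: 0.593
```

```bash
python3 st.py;python3 v.py pics/a9.png
```

```text
t 21.38 pos [0.4964 0.1483 0.1063] yaw y 98.03 zax [-0.001 -0.    -1.   ] F [-7.26  0.01  2.96] M [0.12 1.06 0.06] g 54.0 q6 -82.7
```

View pics/a9.png

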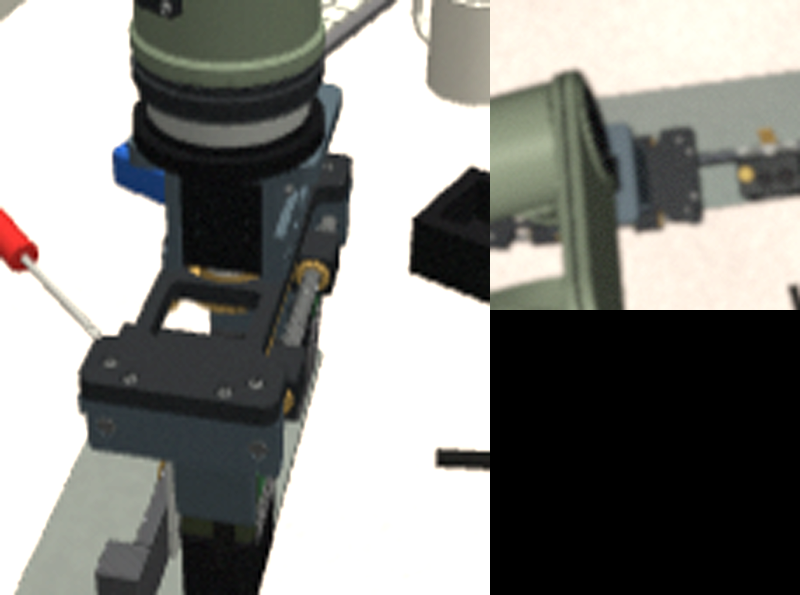

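It is firmly on the shoe: z moved only 0.1 mm for a 0.5 mm command. Now I ease off by 0.5 mm of command and rest for more than a second.

Emit:
jog_arm(plan=[{"dx": 0, "dy": 0, "dz": 0.05, "wx": 0, "wy": 0, "wz": 0}, {"dx": 0, "dy": 0, "dz": 0, "wx": 0, "wy": 0, "wz": 0}, {"dx": 0, "dy": 0, "dz": 0, "wx": 0, "wy": 0, "wz": 0}, {"dx": 0, "dy": 0, "dz": 0, "wx": 0, "wy": 0, "wz": 0}])

```text
time: 21.98
tool_pos: [0.4964, 0.1483, 0.1063]
tool_rot: [[-0.99, -0.14, -0.001], [-0.14, 0.99, -0.0], [0.001, 0.0, -1.0]]
wrist_force: [-5.9, 0.8, 0.1]
grip_width: 0.59
```

```bash
python3 st.py
```

```text
t 21.98 pos [0.4964 0.1483 0.1063] yaw y 98.02 zax [-0.001 -0.    -1.   ] F [-5.86  0.8   0.11] M [0.1  0.93 0.05] g 53.7 q6 -82.7
```

Emit:
jog_arm(plan=[{"dx": 0, "dy": 0, "dz": 0, "wx": 0, "wy": 0, "wz": 0}, {"dx": 0, "dy": 0, "dz": 0, "wx": 0, "wy": 0, "wz": 0}, {"dx": 0, "dy": 0, "dz": 0, "wx": 0, "wy": 0, "wz": 0}, {"dx": 0, "dy": 0, "dz": 0, "wx": 0, "wy": 0, "wz": 0}, {"dx": 0, "dy": 0, "dz": 0, "wx": 0, "wy": 0, "wz": 0}, {"dx": 0, "dy": 0, "dz": 0, "wx": 0, "wy": 0, "wz": 0}])

```text
time: 22.72
tool_pos: [0.4963, 0.1482, 0.1063]
tool_rot: [[-0.99, -0.14, -0.001], [-0.14, 0.99, -0.0], [0.001, 0.0, -1.0]]
wrist_force: [-5.9, 0.1, 0.4]
grip_width: 0.593
```

```bash
python3 st.py
```

```text
t 22.73 pos [0.4963 0.1482 0.1063] yaw y 98.02 zax [-0.001 -0.    -1.   ] F [-5.92  0.1   0.43] M [ 0.18  0.97 -0.01] g 54.0 q6 -82.7
```

Emit:
jog_arm(plan=[{"dx": 0, "dy": 0, "dz": 0.03, "wx": 0, "wy": 0, "wz": 0}, {"dx": 0, "dy": 0, "dz": 0, "wx": 0, "wy": 0, "wz": 0}, {"dx": 0, "dy": 0, "dz": 0, "wx": 0, "wy": 0, "wz": 0}, {"dx": 0, "dy": 0, "dz": 0, "wx": 0, "wy": 0, "wz": 0}, {"dx": 0, "dy": 0, "dz": 0, "wx": 0, "wy": 0, "wz": 0}, {"dx": 0, "dy": 0, "dz": 0, "wx": 0, "wy": 0, "wz": 0}, {"dx": 0, "dy": 0, "dz": 0, "wx": 0, "wy": 0, "wz": 0}, {"dx": 0, "dy": 0, "dz": 0, "wx": 0, "wy": 0, "wz": 0}, {"dx": 0, "dy": 0, "dz": 0, "wx": 0, "wy": 0, "wz": 0}, {"dx": 0, "dy": 0, "dz": 0, "wx": 0, "wy": 0, "wz": 0}])

```text
time: 23.98
tool_pos: [0.4963, 0.1483, 0.1064]
tool_rot: [[-0.99, -0.14, -0.002], [-0.14, 0.99, -0.0], [0.002, 0.0, -1.0]]
wrist_force: [-6.1, 0.9, -1.0]
grip_width: 0.591
```

```bash
python3 st.py
```

```text
t 23.98 pos [0.4963 0.1483 0.1064] yaw y 98.03 zax [-0.002 -0.    -1.   ] F [-6.05  0.88 -1.  ] M [0.17 0.86 0.1 ] g 53.8 q6 -82.7
```

Settled and eased off, with the wrist carrying about 1 N. Now the tug, built up gradually; the stiffness felt is about 5 N per mm.

Emit:
jog_arm(plan=[{"dx": 0, "dy": 0, "dz": -0.05, "wx": 0, "wy": 0, "wz": 0}, {"dx": 0, "dy": 0, "dz": -0.05, "wx": 0, "wy": 0, "wz": 0}, {"dx": 0, "dy": 0, "dz": -0.04, "wx": 0, "wy": 0, "wz": 0}, {"dx": 0, "dy": 0, "dz": 0, "wx": 0, "wy": 0, "wz": 0}, {"dx": 0, "dy": 0, "dz": 0, "wx": 0, "wy": 0, "wz": 0}])

```text
time: 24.6
tool_pos: [0.4965, 0.1483, 0.1061]
tool_rot: [[-0.99, -0.14, -0.001], [-0.14, 0.99, 0.0], [0.001, 0.0, -1.0]]
wrist_force: [-7.0, -0.4, 6.4]
grip_width: 0.59
```

```bash
python3 st.py
```

```text
t 24.6 pos [0.4965 0.1483 0.1061] yaw y 98.02 zax [-0.001  0.    -1.   ] F [-6.99 -0.38  6.37] M [ 0.08  1.1  -0.  ] g 53.7 q6 -82.7
```

Emit:
jog_arm(plan=[{"dx": 0, "dy": 0, "dz": -0.04, "wx": 0, "wy": 0, "wz": 0}, {"dx": 0, "dy": 0, "dz": 0, "wx": 0, "wy": 0, "wz": 0}, {"dx": 0, "dy": 0, "dz": 0, "wx": 0, "wy": 0, "wz": 0}, {"dx": 0, "dy": 0, "dz": 0, "wx": 0, "wy": 0, "wz": 0}])

```text
time: 25.1
tool_pos: [0.4965, 0.1483, 0.106]
tool_rot: [[-0.99, -0.14, -0.0], [-0.14, 0.99, 0.0], [0.0, 0.0, -1.0]]
wrist_force: [-8.4, 0.4, 8.9]
grip_width: 0.59
```

```bash
python3 st.py
```

```text
t 25.1 pos [0.4965 0.1483 0.106 ] yaw y 98.03 zax [-0.  0. -1.] F [-8.39  0.39  8.87] M [0.04 1.23 0.05] g 53.7 q6 -82.7
```

Emit:
jog_arm(plan=[{"dx": 0, "dy": 0, "dz": 0, "wx": 0, "wy": 0, "wz": 0}, {"dx": 0, "dy": 0, "dz": 0, "wx": 0, "wy": 0, "wz": 0}, {"dx": 0, "dy": 0, "dz": 0, "wx": 0, "wy": 0, "wz": 0}, {"dx": 0, "dy": 0, "dz": 0, "wx": 0, "wy": 0, "wz": 0}, {"dx": 0, "dy": 0, "dz": 0, "wx": 0, "wy": 0, "wz": 0}, {"dx": 0, "dy": 0, "dz": 0, "wx": 0, "wy": 0, "wz": 0}, {"dx": 0, "dy": 0, "dz": 0, "wx": 0, "wy": 0, "wz": 0}])

```text
time: 25.98
tool_pos: [0.4965, 0.1483, 0.106]
tool_rot: [[-0.99, -0.14, -0.0], [-0.14, 0.99, 0.0], [0.0, 0.0, -1.0]]
wrist_force: [-7.2, -0.4, 8.4]
grip_width: 0.59
```

```bash
python3 st.py
```

```text
t 25.98 pos [0.4965 0.1483 0.106 ] yaw y 98.02 zax [-0.  0. -1.] F [-7.16 -0.41  8.37] M [0.06 1.18 0.07] g 53.7 q6 -82.7
```

The pull of about 0.9 kg was held for over a second with no movement. I ease off again and then open.

Emit:
jog_arm(plan=[{"dx": 0, "dy": 0, "dz": 0.06, "wx": 0, "wy": 0, "wz": 0}, {"dx": 0, "dy": 0, "dz": 0.06, "wx": 0, "wy": 0, "wz": 0}, {"dx": 0, "dy": 0, "dz": 0.03, "wx": 0, "wy": 0, "wz": 0}, {"dx": 0, "dy": 0, "dz": 0, "wx": 0, "wy": 0, "wz": 0}, {"dx": 0, "dy": 0, "dz": 0, "wx": 0, "wy": 0, "wz": 0}, {"dx": 0, "dy": 0, "dz": 0, "wx": 0, "wy": 0, "wz": 0}])

```text
time: 26.72
tool_pos: [0.4963, 0.1483, 0.1063]
tool_rot: [[-0.99, -0.14, -0.001], [-0.14, 0.99, -0.0], [0.002, 0.0, -1.0]]
wrist_force: [-5.3, 0.6, -0.3]
grip_width: 0.591
```

```bash
python3 st.py
```

```text
t 26.73 pos [0.4963 0.1483 0.1063] yaw y 98.03 zax [-0.001 -0.    -1.   ] F [-5.29  0.61 -0.33] M [0.23 0.9  0.02] g 53.7 q6 -82.7
```

Emit:
jog_arm(plan=[{"dx": 0, "dy": 0, "dz": 0, "wx": 0, "wy": 0, "wz": 0}, {"dx": 0, "dy": 0, "dz": 0, "wx": 0, "wy": 0, "wz": 0}, {"dx": 0, "dy": 0, "dz": 0, "wx": 0, "wy": 0, "wz": 0}, {"dx": 0, "dy": 0, "dz": 0, "wx": 0, "wy": 0, "wz": 0}, {"dx": 0, "dy": 0, "dz": 0, "wx": 0, "wy": 0, "wz": 0}, {"dx": 0, "dy": 0, "dz": 0, "wx": 0, "wy": 0, "wz": 0}, {"dx": 0, "dy": 0, "dz": 0, "wx": 0, "wy": 0, "wz": 0}], hand=-1)

```text
time: 27.6
tool_pos: [0.497, 0.1484, 0.1065]
tool_rot: [[-0.99, -0.14, 0.0], [-0.14, 0.99, 0.0], [-0.0, 0.0, -1.0]]
wrist_force: [0.5, 0.2, 0.0]
grip_width: 1.002
```

```bash
python3 st.py; python3 v.py pics/a10.png
```

```text
t 27.6 pos [0.497  0.1484 0.1065] yaw y 98.03 zax [ 0.  0. -1.] F [0.49 0.24 0.01] M [ 0.03 -0.01 -0.02] g 91.2 q6 -82.7
```

View pics/a10.png

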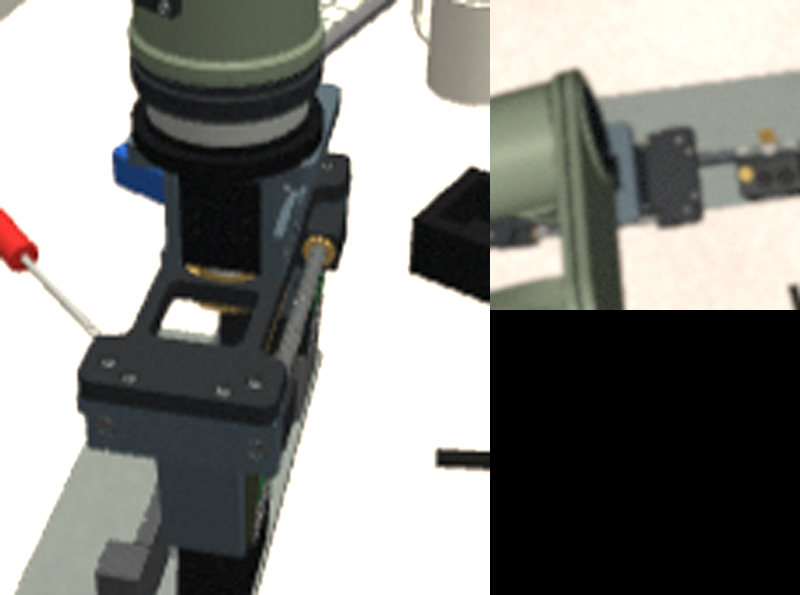

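The fingers are open and the wrist force is zero. Now I lift straight up clear, move back, and look.

Emit:
jog_arm(plan=[{"dx": 0, "dy": 0, "dz": 1, "wx": 0, "wy": 0, "wz": 0}, {"dx": 0, "dy": 0, "dz": 2, "wx": 0, "wy": 0, "wz": 0}, {"dx": 0, "dy": 0, "dz": 3, "wx": 0, "wy": 0, "wz": 0}, {"dx": 0, "dy": 0, "dz": 3, "wx": 0, "wy": 0, "wz": 0}, {"dx": 0, "dy": 0, "dz": 3, "wx": 0, "wy": 0, "wz": 0}, {"dx": 0, "dy": 0, "dz": 3, "wx": 0, "wy": 0, "wz": 0}, {"dx": -3, "dy": 0, "dz": 1, "wx": 0, "wy": 0, "wz": 0}, {"dx": -4, "dy": 0, "dz": 0, "wx": 0, "wy": 0, "wz": 0}, {"dx": -4, "dy": 0, "dz": 0, "wx": 0, "wy": 0, "wz": 0}, {"dx": 0, "dy": 0, "dz": 0, "wx": 0, "wy": 0, "wz": 0}])

```text
time: 28.95
tool_pos: [0.3849, 0.1482, 0.2675]
tool_rot: [[-0.99, -0.141, 0.001], [-0.141, 0.99, 0.001], [-0.001, 0.0, -1.0]]
wrist_force: [-0.1, -0.0, -0.2]
grip_width: 1.0
```

```bash
python3 st.py; python3 v.py pics/a11.png
python3 - <<'E'
from h import *
a=cam("side")["color"];b=cam("top")["color"]
cv2.imwrite("pics/full11.png",cv2.resize(np.hstack([a,b]),(800,300)))
E
```

```text
t 28.95 pos [0.3849 0.1482 0.2675] yaw y 98.09 zax [ 0.001  0.001 -1.   ] F [-0.1  -0.03 -0.15] M [ 0.07 -0.03  0.02] g 91.0 q6 -78.6
```

View pics/a11.png

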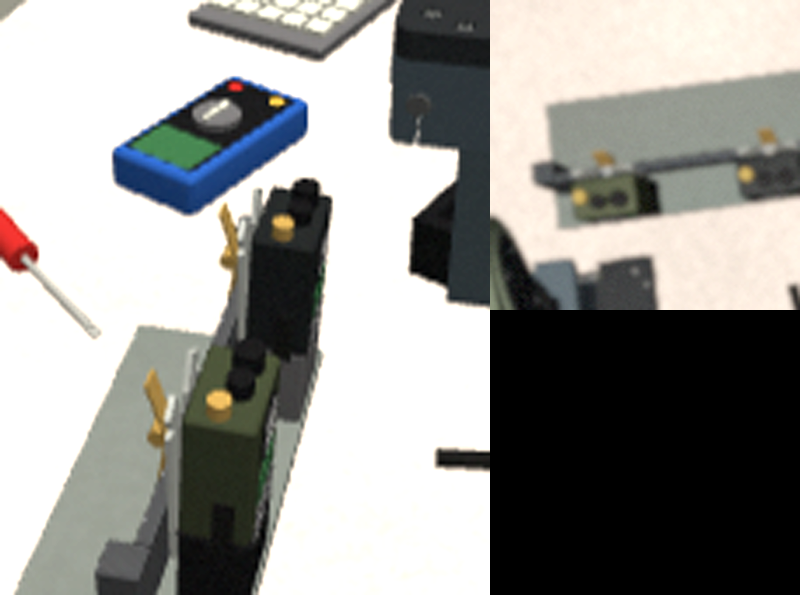

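View pics/full11.png

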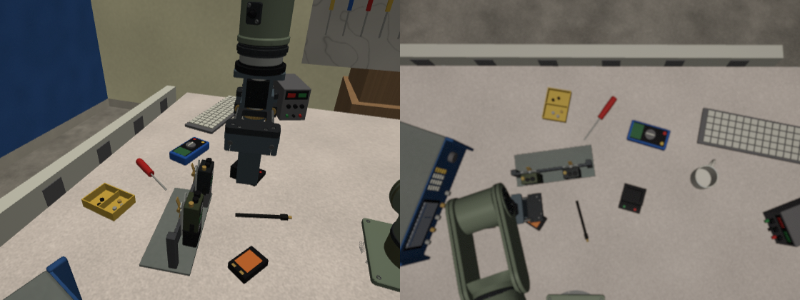

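The olive radio hangs upright and parallel to the other one; its top is at about (230,375) in the side crop. Everything else looks in place, so I hand in the job.

Run:
```python
from rig import env
print(env.job_done())
```

```text
the job is handed in; nothing more can be done
None
```

The olive radio is hanging on the free hanger with its stud home on the blue shoe, and I've let go of it. The job was handed in at about 29 s; no verdict was reported.

- **Getting there:** I found the plate's face by touching it lightly with the radio's back, because the side and top views disagreed by 2 to 3 mm on the hanger's position. The stud then slid down the slot with about 2 N of rub.
- **Fully home:** I felt the shoe at stud height 0.125 m, within the 0.121–0.129 m it could be clamped at. A further 0.5 mm command moved the radio only 0.1 mm. I eased off to about 2 to 4 N on the hanger and let it rest there for about 2 s.
- **Tug:** I pulled down with 8.4 to 8.9 N, a little under a kilogram, for just over a second, and nothing moved. I then eased off before opening the fingers.
- **Last checks:** With the fingers open, the wrist force read zero. The final pictures show the olive radio upright beside the other one, which is still hanging, and everything else looks where it was. In the last top view the arm covers part of the spare battery, but the side view shows it in place.

The force on the shoe itself was never measured directly; I worked it out from the wrist readings, which are noisy by about 1 N.

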